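# Reload the block dryer and set its air rod to the middle click

### The job

Push the dryer's air rod fully home to shut the air off, then move the dry wooden packers from its rack into the grey tray and lay every freshly oiled packer from the worktop on the rack, one to a bay, flat and squarely across both rails. Only then pull the rod out to its middle click, and never let it go on to the full-air click while a fresh packer is on the rack. Handle the packers gently, with no more than 40 N of grip, and do not disturb the other things on the worktop.

Things in the scene. Friction and masses are not known exactly. Their poses are not given: they have to be found in the camera images.
- dryer: Fixed block dryer on a grey base plate 310 x 240 x 8 mm; origin at the centre of the base's underside on the worktop, x away from the robot at yaw 0, y left, z up. On its left a white fan box (x -20 to 120, y 30 to 115, top at z 95 mm) with the air rod in its front face; on its right the rack.
- rack (a point): Rack centre at rail-top level, 60 mm above the worktop; axes as the dryer's. Steel rails 8 mm wide, 302 long, along x at y -32 and 32 mm, open between; pins 6 mm thick, 13 tall on both at x -144, -72, 0, 72, 144 part it into four bays centred at x -108, -36, 36, 108. A packer lies across both rails, length along y. Guard wires 5 mm thick run at y -60 and 60, tops 8.5 mm above the rails.
- air_rod (a joint): Push-pull air rod, m: 0 fully home (air off), 0.015 middle click (gentle air), 0.030 fully out (full air). Slides level along the dryer's x, growing as the knob is pulled towards -x. A spring detent holds it at each click and draws it into the nearest from about 5 mm away; leaving a click takes 4 to 8 N. Starts fully out.
- knob_mid (a point): Centre of the rod's black knob, a barrel 24 mm in diameter, 30 mm long, axis along the dryer's x; axes as the dryer's. 66 mm above the worktop; 47 mm in front of the fan box's face when home (a bush 18 mm thick sticks out 14 mm from that face). It can be pinched from above across y.
- tray: Fixed grey open tray 210 x 140 x 28 mm (x, y, z), walls and floor 5 mm thick; origin at the centre of its underside. It takes two packers side by side along x, each with its length along y.
- dry_1: Dry hardwood packer, a plain oblong wooden block 45 x 95 x 32 mm (x, y, z), about 0.1 kg; origin at the centre of its underside, y along its length. It starts on the rack, in one of the bays, lying across the rails. Two of the four dry packers are present.
- dry_2: Dry hardwood packer, a plain oblong wooden block 45 x 95 x 32 mm (x, y, z), about 0.1 kg; origin at the centre of its underside, y along its length. It starts on the rack, in one of the bays, lying across the rails. Two of the four dry packers are present.
- dry_3: Dry hardwood packer, a plain oblong wooden block 45 x 95 x 32 mm (x, y, z), about 0.1 kg; origin at the centre of its underside, y along its length. It starts on the rack, in one of the bays, lying across the rails. Two of the four dry packers are present.
- dry_4: Dry hardwood packer, a plain oblong wooden block 45 x 95 x 32 mm (x, y, z), about 0.1 kg; origin at the centre of its underside, y along its length. It starts on the rack, in one of the bays, lying across the rails. Two of the four dry packers are present.
- fresh_1: Freshly oiled hardwood packer, a plain oblong wooden block 45 x 95 x 32 mm (x, y, z), about 0.1 kg; origin at the centre of its underside, y along its length. It starts on the worktop. Three or four of the fresh packers are present. They look like the dry ones and are told apart by where they start.
- fresh_2: Freshly oiled hardwood packer, a plain oblong wooden block 45 x 95 x 32 mm (x, y, z), about 0.1 kg; origin at the centre of its underside, y along its length. It starts on the worktop. Three or four of the fresh packers are present. They look like the dry ones and are told apart by where they start.
- fresh_3: Freshly oiled hardwood packer, a plain oblong wooden block 45 x 95 x 32 mm (x, y, z), about 0.1 kg; origin at the centre of its underside, y along its length. It starts on the worktop. Three or four of the fresh packers are present. They look like the dry ones and are told apart by where they start.
- fresh_4: Freshly oiled hardwood packer, a plain oblong wooden block 45 x 95 x 32 mm (x, y, z), about 0.1 kg; origin at the centre of its underside, y along its length. It starts on the worktop. Three or four of the fresh packers are present. They look like the dry ones and are told apart by where they start.
- grease_tin: Bystander: round tin, 66 mm in diameter, 52 mm tall, standing in front of the dryer, on the robot's side of it; origin at the centre of its underside. Leave it alone.

How it is judged:
On the way, in this order (a step that is already met when the one before it is completed fails the run):
1. the air rod is fully home (within 3 mm) (value of joint air_rod below 0.003 m), for 0.3 s.
2. with the rod still home, every dry packer lies in the tray and every fresh packer lies across both rails of the rack, let go (x of fresh_1 in the frame of rack between -0.145 and 0.145 m and y of fresh_1 in the frame of rack between -0.016 and 0.016 m and z of fresh_1 in the frame of rack between -0.005 and 0.005 m and angle between each of fresh_1, fresh_2, fresh_3, fresh_4's own z axis and vertical below 0.09 rad and angle between the y axis of each of fresh_1, fresh_2, fresh_3, fresh_4 and the y axis of rack, either way round below 0.35 rad and linear speed of each of fresh_1, fresh_2, fresh_3, fresh_4, dry_1, dry_2, dry_3, dry_4 below 0.02 m/s and x of fresh_2 in the frame of rack between -0.145 and 0.145 m and y of fresh_2 in the frame of rack between -0.016 and 0.016 m and z of fresh_2 in the frame of rack between -0.005 and 0.005 m and x of fresh_3 in the frame of rack between -0.145 and 0.145 m and y of fresh_3 in the frame of rack between -0.016 and 0.016 m and z of fresh_3 in the frame of rack between -0.005 and 0.005 m and x of fresh_4 in the frame of rack between -0.145 and 0.145 m and y of fresh_4 in the frame of rack between -0.016 and 0.016 m and z of fresh_4 in the frame of rack between -0.005 and 0.005 m and x of dry_1 in the frame of tray between -0.09 and 0.09 m and y of dry_1 in the frame of tray between -0.06 and 0.06 m and z of dry_1 in the frame of tray between -0.003 and 0.013 m and angle between each of dry_1, dry_2, dry_3, dry_4's own z axis and vertical below 0.12 rad and x of dry_2 in the frame of tray between -0.09 and 0.09 m and y of dry_2 in the frame of tray between -0.06 and 0.06 m and z of dry_2 in the frame of tray between -0.003 and 0.013 m and x of dry_3 in the frame of tray between -0.09 and 0.09 m and y of dry_3 in the frame of tray between -0.06 and 0.06 m and z of dry_3 in the frame of tray between -0.003 and 0.013 m and x of dry_4 in the frame of tray between -0.09 and 0.09 m and y of dry_4 in the frame of tray between -0.06 and 0.06 m and z of dry_4 in the frame of tray between -0.003 and 0.013 m and value of joint air_rod below 0.004 m and contact force between the fingers and anything else below 0.5 N), for 0.3 s.
At the end, for the whole second after the job is handed in: The air rod rests at its middle click (15 mm out, within 3 mm); every fresh packer lies at rest on the rack, on both rails (height within 5 mm, within 16 mm of the rack's centre line, level within 5 degrees, square across within 20 degrees); every dry packer lies flat on the tray's floor (x of fresh_1 in the frame of rack between -0.145 and 0.145 m and y of fresh_1 in the frame of rack between -0.016 and 0.016 m and z of fresh_1 in the frame of rack between -0.005 and 0.005 m and angle between each of fresh_1, fresh_2, fresh_3, fresh_4's own z axis and vertical below 0.09 rad and angle between the y axis of each of fresh_1, fresh_2, fresh_3, fresh_4 and the y axis of rack, either way round below 0.35 rad and linear speed of each of fresh_1, fresh_2, fresh_3, fresh_4, dry_1, dry_2, dry_3, dry_4 below 0.02 m/s and x of fresh_2 in the frame of rack between -0.145 and 0.145 m and y of fresh_2 in the frame of rack between -0.016 and 0.016 m and z of fresh_2 in the frame of rack between -0.005 and 0.005 m and x of fresh_3 in the frame of rack between -0.145 and 0.145 m and y of fresh_3 in the frame of rack between -0.016 and 0.016 m and z of fresh_3 in the frame of rack between -0.005 and 0.005 m and x of fresh_4 in the frame of rack between -0.145 and 0.145 m and y of fresh_4 in the frame of rack between -0.016 and 0.016 m and z of fresh_4 in the frame of rack between -0.005 and 0.005 m and x of dry_1 in the frame of tray between -0.09 and 0.09 m and y of dry_1 in the frame of tray between -0.06 and 0.06 m and z of dry_1 in the frame of tray between -0.003 and 0.013 m and angle between each of dry_1, dry_2, dry_3, dry_4's own z axis and vertical below 0.12 rad and x of dry_2 in the frame of tray between -0.09 and 0.09 m and y of dry_2 in the frame of tray between -0.06 and 0.06 m and z of dry_2 in the frame of tray between -0.003 and 0.013 m and x of dry_3 in the frame of tray between -0.09 and 0.09 m and y of dry_3 in the frame of tray between -0.06 and 0.06 m and z of dry_3 in the frame of tray between -0.003 and 0.013 m and x of dry_4 in the frame of tray between -0.09 and 0.09 m and y of dry_4 in the frame of tray between -0.06 and 0.06 m and z of dry_4 in the frame of tray between -0.003 and 0.013 m and value of joint air_rod between 0.012 and 0.018 m and velocity of joint air_rod below 0.01 m/s); the robot touches nothing.
It fails at once if full air (rod beyond 24 mm) while a fresh packer is on the rack (value of joint air_rod above 0.024 m and ((x of fresh_1 in the frame of rack between -0.145 and 0.145 m and y of fresh_1 in the frame of rack between -0.016 and 0.016 m and z of fresh_1 in the frame of rack between -0.005 and 0.005 m) or (x of fresh_2 in the frame of rack between -0.145 and 0.145 m and y of fresh_2 in the frame of rack between -0.016 and 0.016 m and z of fresh_2 in the frame of rack between -0.005 and 0.005 m) or (x of fresh_3 in the frame of rack between -0.145 and 0.145 m and y of fresh_3 in the frame of rack between -0.016 and 0.016 m and z of fresh_3 in the frame of rack between -0.005 and 0.005 m) or (x of fresh_4 in the frame of rack between -0.145 and 0.145 m and y of fresh_4 in the frame of rack between -0.016 and 0.016 m and z of fresh_4 in the frame of rack between -0.005 and 0.005 m))).
It fails at once if a packer is squeezed: far more than 40 N of grip (the forces of both pads add up to over 120 N, which leaves room for the moment of closing) (contact force between the fingers and fresh_1 above 120 N or contact force between the fingers and fresh_2 above 120 N or contact force between the fingers and fresh_3 above 120 N or contact force between the fingers and fresh_4 above 120 N or contact force between the fingers and dry_1 above 120 N or contact force between the fingers and dry_2 above 120 N or contact force between the fingers and dry_3 above 120 N or contact force between the fingers and dry_4 above 120 N).
It fails at once if the tin is moved by more than 40 mm (distance of grease_tin from where it was at the start of the episode above 0.04 m).
Of dry_1, dry_2, dry_3, dry_4 only 2 to 2 are there at a start; the rules pass over those that are not, and their reading is None.
Of fresh_1, fresh_2, fresh_3, fresh_4 only 3 to 4 are there at a start; the rules pass over those that are not, and their reading is None.
At some moment in a run one of fresh_1, fresh_2, fresh_3, fresh_4 may be knocked a few centimetres aside while the robot is not near it.
Once in a run the grip may slacken for a moment while it holds something.
It also fails if it takes over 208 s, if anything falls off the work surface, if the arm or the gripper's body presses on something with over 40 N, if the wrist force passes 120 N, or if a joint passes its speed limit or range.

### The arm

A 7-joint arm with a two-finger parallel gripper is mounted at the origin on a cart in front of the work surface, level with it; the furniture and walls round the work are solid. World frame = base frame: x ahead of the robot, y to its left, z up, the work surface at z = 0. Lengths are in m, angles in rad, forces in N, time in s.
With the tool pointing down it reaches from about 0.4 to 0.875 m from the base axis. Payload 19.3 kg.
Tool frame: the origin (TCP) lies between the finger pads; the fingertips stand 17 mm ahead of it and the grasp point (between the pads) lies 2 mm behind it; z points along the fingers, x is the direction in which the jaws open and shut, and the axes are right-handed (so a half turn about z gives the same grasp; the last joint's range is limited). The gripper opens to 85 mm and grips with 20 to 120 N. Pads are 22 mm wide; open, the fingers measure 114 mm over their backs; the gripper's body (76 mm by 85 mm) begins 54 mm behind the grasp point. The pads swing forward as they close: fully open they stand 13 mm farther back than shut.
Start: joints at [1.049, 0.521, -0.036, 1.599, 0.021, 1.021, -0.113], TCP at [0.273, -0.562, 0.248] pointing down, gripper open.
Joint ranges: [-2.91, 2.91], [-0.3, 2.13], [-1.5, 1.42], [0.17, 2.43], [-1.26, 4.41], [0.16, 1.93], [-2.52, 2.52]. Speed limits (rad/s): [1.89, 1.89, 2.39, 2.39, 3.01, 3.01, 3.01].

### API

Orientations are given as [roll, pitch, yaw] about the fixed x, y, z axes, in that order (R = Rz(yaw) Ry(pitch) Rx(roll)).
In Python, from workcell import bot gives the robot as it stands. The module is installed in compiled form; this text tells all that it offers.
- The arm moves only by the tool arm_command, never from a script. Its argument "targets" is a list of rows, each a list of 6 numbers: the shift along the tool's x, y, z in mm, then the turn, a rotation vector about the tool's x, y, z in degrees. In form: [[x, y, z, wx, wy, wz], ...]. A call has 1 to 8 rows; each row shifts and turns the pose as measured when the row begins, along the tool's axes as they then stand; what a row does not reach is not made up. A row lasts 1/10 s, in which the tool goes at most 50 mm and 8.59 degrees, less where a joint would pass 70% of its speed; a pose out of reach is approached as far as the arm can. A call is refused whole if a number of a shift passes 50 or a number of a turn 8.59, either way. A call with a gripper value outside its range is refused whole. "grip" is the opening in per cent of the stroke, from 0 (shut) to 100 (fully open), set as the call begins (left out, the last holds). The fingers move at their own pace and stop on an object; "grip_force" is the grip in N (left out, the last holds). Time passes only in rows, so rows that do not move let the fingers close. It gives the time, the measured TCP pose, the force and the opening at its end, in the units of the state.
- bot.observe(): the state, without advancing time (a new reading comes with each control period).
- bot.grab_frame(name): name is "scene" or "top" or "wrist"; returns a dict with "color" (400x640x3 uint8, red, green, blue), "depth" (400x640 float32, m along the optical axis (not along the pixel's ray), 0 where there is no reading), "fov_y" (degrees; the focal length in pixels is half the picture's height over the tangent of half this angle, whatever the lens; pixels are square), "cx", "cy" (the principal point, pixels), "R" (3x3) and "t" (3): a world point X has camera coordinates R X + t; the wrist camera has in their place "hand_eye" (4x4, takes a point from camera to tool coordinates, whose origin is the TCP and whose axes are the tool frame's). Camera axes: x right, y down, z forward; pixel columns grow to the right and rows downward; lengths in m; the calibration is good to about 2 mm. A picture is of the moment at which its call begins: read the wrist's pose just before it.
- bot.job_done(): hands the job in, once; it reports no verdict.
The state is a dict: "clock": time; "qpos": joint angles; "qd": joint speeds; "joint_efforts": joint torques, N m; "position": TCP position; "tool_rot": TCP orientation; "force": force on the tool from outside, world axes, zero at the start; "moment": the same for the moment, N m; "grip_width": finger opening in m.
Only numpy, scipy, OpenCV 4.12 (cv2) and the standard library are available. Lean on these libraries where they do the work, as an engineer would, in place of code of your own. Each camera call takes 0.05 s, during which the arm holds its last target. There are 200 camera calls.

## Working session

There is one attempt and no reset: what is moved stays moved. The work goes in short steps, Python scripts to look and compute and a tool call to move; the robot and the scene stay as the last step left them, time stands still between calls to the robot, and variables do not carry over. Pictures are saved under pics/ and viewed, about 12 in all and at most 16, crops included, and the job is handed in when it is done.

Besides the shell and the picture viewer there is one more tool, called after ">>>" by a JSON object that holds its "api" and its "payload", one argument or row to a line. arm_command: Moves the arm, as the interface text tells. Its arguments: {"type":"object","properties":{"targets":{"type":"array"},"grip":{"type":"number"},"grip_force":{"type":"number"}},"required":["targets"]}

```bash
mkdir -p pics; cat > h.py <<'E'
import numpy as np,cv2
from workcell import bot
def cam(n):
    s=bot.observe(); f=bot.grab_frame(n)
    F=200/np.tan(np.radians(f["fov_y"])/2)
    if n=="wrist":
        from scipy.spatial.transform import Rotation as Ro
        T=np.eye(4);T[:3,:3]=Ro.from_euler('xyz',s["tool_rot"]).as_matrix();T[:3,3]=s["position"]
        T=T@f["hand_eye"];R=T[:3,:3].T;t=-R@T[:3,3]
    else: R,t=np.array(f["R"]),np.array(f["t"])
    return f,F,R,t
def cloud(f,F,R,t):
    d=f["depth"];v,u=np.mgrid[:d.shape[0],:d.shape[1]]
    P=np.stack([(u-f["cx"])/F*d,(v-f["cy"])/F*d,d],-1)
    W=(P-t)@R; W[d==0]=np.nan
    return W
E
cat > a.py <<'E'
from h import *
s=bot.observe();print({k:np.round(v,3).tolist() for k,v in s.items()})
for n in("scene","top"):
    f,F,R,t=cam(n);np.savez(n+".npz",W=cloud(f,F,R,t),c=f["color"])
    cv2.imwrite(f"pics/{n}0.png",f["color"][:,:,::-1]);print(n,F,f["cx"],f["cy"],(-R.T@t).round(3),R.round(2).tolist())
E
python3 a.py
```

```text
{'clock': 0.0, 'qpos': [1.049, 0.522, -0.036, 1.6, 0.021, 1.021, -0.113], 'qd': [-0.001, 0.001, -0.001, 0.001, -0.001, 0.0, 0.001], 'joint_efforts': [0.002, -92.71, 1.981, -36.992, 0.018, 0.008, 0.0], 'position': [0.273, -0.562, 0.248], 'tool_rot': [3.142, 0.001, -1.119], 'force': [0.142, -0.776, 0.766], 'moment': [-0.015, 0.036, -0.011], 'grip_width': 0.085}
scene 459.7854928364431 313.15190886548305 199.8840114550207 [ 0.831 -0.545  1.103] [[0.88, 0.48, 0.01], [0.41, -0.73, -0.54], [-0.25, 0.48, -0.84]]
top 439.81703359532446 314.4611143237821 206.67927593481434 [0.356 0.027 1.288] [[-0.01, -1.0, 0.02], [-0.99, 0.01, -0.14], [0.14, -0.02, -0.99]]
```

View pics/top0.png

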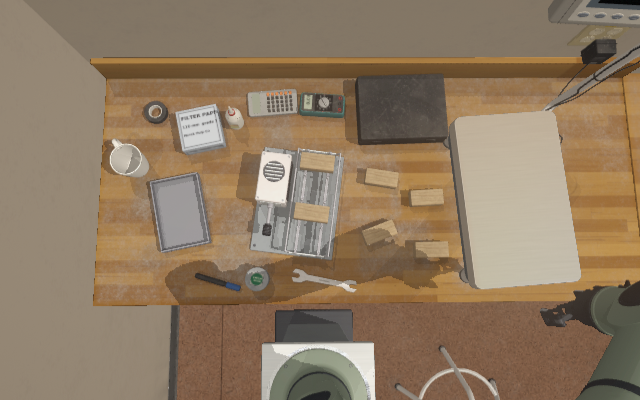

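View pics/scene0.png

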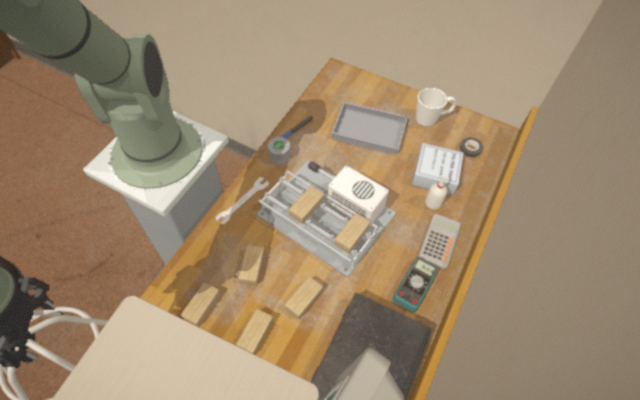

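The top view shows four fresh packers at about (381,178), (427,197), (380,232) and (432,249). The dry packers are in rack bays at (318,161) and (311,212). The tray is at (180,211), the knob at (266,229) and the tin at (257,279). The scene view shows the same layout.

```bash
cat > m.py <<'E'
from h import *
import sys
def comps(W,lo,hi,mina=60,box=None):
    m=((W[...,2]>lo)&(W[...,2]<hi)&(W[...,0]>0.25)).astype(np.uint8)
    m=cv2.morphologyEx(m,cv2.MORPH_OPEN,np.ones((2,2)))
    n,l,st,ce=cv2.connectedComponentsWithStats(m,connectivity=4)
    out=[]
    for i in range(1,n):
        if st[i,4]<mina: continue
        p=W[l==i]; (c,sz,a)=cv2.minAreaRect((p[:,:2]*1000).astype(np.float32))
        if sz[0]>sz[1]: a+=90; sz=sz[::-1]
        # long-axis direction angle: axis of sz[1]
        a=(a+90+90)%180-90
        out.append((ce[i].round().astype(int).tolist(),np.round(c,1).tolist(),np.round(sz).tolist(),"long-axis deg %.1f"%a,"z %.3f"%np.median(p[:,2])))
    return out
if __name__=="__main__":
  for n in("top","scene"):
    W=np.load(n+".npz")["W"]
    print(n)
    for lo,hi in((.02,.042),(.042,.07),(.08,.103),(.11,.5)):
        print(lo,hi)
        for o in comps(W,lo,hi): print("  ",*o)
  W=np.load("top.npz")["W"]
  for u,v in((266,229),(266,222),(256,245),(500,200),(400,110),(180,211),(480,140)):print(u,v,W[v,u].round(3))
E
python3 m.py
```

```text
top
0.02 0.042
   [92, 121] [800.1, 658.7] [5.0, 324.0] long-axis deg -0.6 z nan
   [162, 75] [940.8, 462.5] [8.0, 349.0] long-axis deg 89.8 z nan
   [301, 75] [931.5, 41.3] [26.0, 486.0] long-axis deg 89.9 z nan
   [396, 74] [933.8, -247.1] [19.0, 87.0] long-axis deg 86.7 z nan
   [469, 74] [941.3, -470.9] [5.0, 153.0] long-axis deg 89.5 z nan
   [536, 74] [929.6, -674.1] [28.0, 248.0] long-axis deg 89.9 z nan
   [323, 105] [847.0, -25.5] [65.0, 134.0] long-axis deg 88.4 z nan
   [412, 141] [732.4, -287.9] [4.0, 115.0] long-axis deg -88.8 z 0.023
   [205, 149] [711.8, 326.0] [6.0, 120.0] long-axis deg -76.4 z 0.020
   [129, 158] [680.5, 527.9] [34.0, 79.0] long-axis deg -73.6 z nan
   [382, 178] [620.0, -197.2] [47.0, 103.0] long-axis deg 83.5 z nan
   [183, 177] [621.6, 393.7] [19.0, 101.0] long-axis deg -77.2 z nan
   [164, 223] [521.3, 407.4] [110.0, 208.0] long-axis deg 11.3 z 0.022
   [84, 248] [427.4, 658.7] [8.0, 358.0] long-axis deg 0.1 z nan
   [203, 204] [545.8, 328.3] [3.0, 113.0] long-axis deg 11.8 z nan
   [427, 198] [558.4, -331.2] [26.0, 113.0] long-axis deg -72.7 z n
[... 3599 characters left out ...]
5.2 z 0.086
   [360, 190] [645.9, 114.5] [104.0, 182.0] long-axis deg 44.1 z nan
   [441, 187] [810.8, 256.7] [23.0, 63.0] long-axis deg 72.8 z 0.086
   [307, 203] [518.9, 35.4] [43.0, 137.0] long-axis deg 80.9 z nan
   [353, 232] [665.5, 15.6] [41.0, 134.0] long-axis deg 78.4 z nan
0.11 0.5
   [493, 124] [819.9, 299.6] [520.0, 1249.0] long-axis deg -55.5 z nan
   [19, 318] [-195.2, -632.4] [304.0, 998.0] long-axis deg -9.7 z nan
   [174, 364] [nan, nan] [0.0, 0.0] long-axis deg -90.0 z nan
266 229 [0.468 0.139 0.077]
266 222 [0.488 0.14  0.072]
256 245 [0.428 0.174 0.01 ]
500 200 [ 0.535 -0.489  0.138]
400 110 [ 0.818 -0.249  0.054]
180 211 [0.53  0.398 0.005]
480 140 [ 0.701 -0.446  0.136]
```

>>> {"api": "arm_command", "payload": {
  "targets": [
    [-31, -29, -10, 0, 0, 0],
    [-31, -29, -10, 0, 0, 0],
    [-31, -29, -10, 0, 0, 0],
    [-31, -29, -10, 0, 0, 0],
    [-31, -29, -10, 0, 0, 0],
    [-31, -29, -10, 0, 0, 0],
    [-31, -29, -10, 0, 0, 0]
  ],
  "grip": 50,
  "grip_force": 35
}}

```text
clock: 0.8
position: [0.3599, -0.2715, 0.3163]
tool_rot: [3.138, 0.006, -1.127]
force: [2.1, -0.0, 1.1]
grip_width: 0.0427
```

>>> {"api": "arm_command", "payload": {
  "targets": [
    [-31, -29, -5, 0, 0, 0],
    [-31, -29, -5, 0, 0, 0],
    [-31, -29, -5, 0, 0, 0],
    [-31, -29, -5, 0, 0, 0],
    [-31, -29, -5, 0, 0, 0],
    [-31, -29, -5, 0, 0, 0],
    [-31, -29, -5, 0, 0, 0]
  ]
}}

```text
clock: 1.5
position: [0.4507, 0.0237, 0.3541]
tool_rot: [3.139, 0.004, -1.128]
force: [1.8, -1.8, -0.4]
grip_width: 0.0427
```

>>> {"api": "arm_command", "payload": {
  "targets": [
    [0, 0, 0, 0, 0, 6.8],
    [0, 0, 0, 0, 0, 6.8],
    [0, 0, 0, 0, 0, 6.8],
    [0, 0, 0, 0, 0, 6.8],
    [0, 0, 0, 0, 0, 6.8],
    [0, 0, 0, 0, 0, 0]
  ]
}}

```text
clock: 2.1
position: [0.4511, 0.0307, 0.3536]
tool_rot: [3.135, 0.003, -1.733]
force: [-0.1, 0.4, 0.5]
grip_width: 0.0426
```

```bash
cat > w.py <<'E'
from h import *
import sys
k=sys.argv[1]
f,F,R,t=cam("wrist");np.savez(k+".npz",W=cloud(f,F,R,t),c=f["color"],R=R,t=t,K=[F,f["cx"],f["cy"]])
cv2.imwrite(f"pics/{k}.png",f["color"][:,:,::-1])
s=bot.observe();print(s["clock"],np.round(s["position"],4),np.degrees(s["tool_rot"]).round(2),np.round(s["force"],1),s["grip_width"]);print(np.round(f["hand_eye"],3).tolist(),F)
E
python3 w.py w1
```

```text
2.15 [0.4511 0.0307 0.3536] [ 1.7963e+02  1.7000e-01 -9.9050e+01] [-0.1 -0.7 -0.6] 0.04281612062458142
[[1.0, 0.001, -0.001, 0.0], [-0.001, 0.957, 0.289, -0.073], [0.001, -0.289, 0.957, -0.125], [0.0, 0.0, 0.0, 1.0]] 290.74762897674157
```

View pics/w1.png

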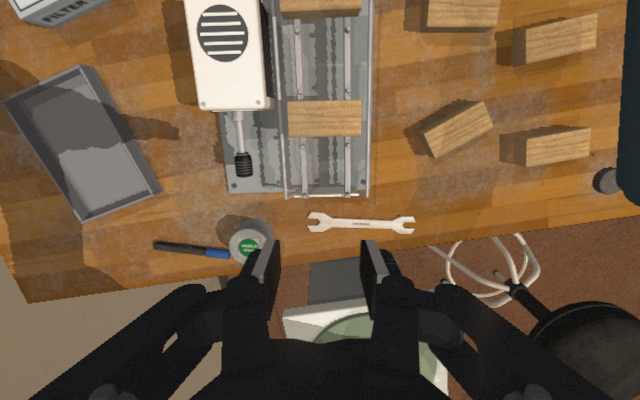

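The wrist view shows the knob at (243,164), the rack with a dry packer at (325,118), and the fresh packers at (457,130), (552,146), (555,40) and (462,12). The tray is at (80,143) and the tin at (249,243).

```bash
cat > m2.py <<'E'
from h import *
import sys
def plane(uv,z,D):
    F,cx,cy=D["K"];uv=np.atleast_2d(uv).astype(float)
    d=np.c_[(uv[:,0]-cx)/F,(uv[:,1]-cy)/F,np.ones(len(uv))]@D["R"]; o=-D["R"].T@D["t"]
    return (o+d*((z-o[2])/d[:,2])[:,None])[:,:2]*1000
def tops(D,ztop,tol=.007,mina=250):
    W=D["W"];m=(np.abs(W[...,2]-ztop)<tol).astype(np.uint8)
    hsv=cv2.cvtColor(D["c"],cv2.COLOR_RGB2HSV); m&=(hsv[...,1]>60).astype(np.uint8)
    m=cv2.morphologyEx(m,cv2.MORPH_OPEN,np.ones((3,3)))
    n,l,st,ce=cv2.connectedComponentsWithStats(m,connectivity=4);out=[]
    for i in range(1,n):
        if st[i,4]<mina: continue
        v,u=np.nonzero(l==i);p=plane(np.c_[u,v],ztop,D)
        c,sz,a=cv2.minAreaRect(p.astype(np.float32))
        if sz[0]<sz[1]: a+=90;sz=sz[::-1]
        out.append((ce[i].round().astype(int).tolist(),"centre",np.round(c,1).tolist(),"size",np.round(sz,1).tolist(),"long deg %.1f"%(a%180)))
    return out
if __name__=="__main__":
    D=np.load(sys.argv[1]+".npz")
    for z in map(float,sys.argv[2:]):
        print(z)
        for o in tops(D,z):print("  ",*o)
E
python3 m2.py w1 .032 .092
python3 - <<'E'
from m2 import *
D=np.load("w1.npz");W=D["W"]
for u,v in((243,164),(243,158),(239,130),(325,118),(600,181),(625,120)):print(u,v,W[v,u].round(3))
print("knob",plane([(235,153),(250,153),(236,175),(252,175)],.066,D).round(0).tolist())
print("base corners front",plane([(230,193),(373,195)],.008,D).round(0).tolist())
print("rail fronts",plane([(304,193),(349,193),(298,40),(347,40)],.06,D).round(0).tolist())
print("tray",plane([(5,103),(81,66),(158,190),(84,219)],.028,D).round(0).tolist())
m=np.abs(W[...,2]-.137)<.008; print("shelf y max near", np.nanmax(W[m][:,1]), np.nanmin(W[m][:,0]))
E
```

```text
0.032
   [462, 14] centre [614.1, -187.2] size [95.9, 32.8] long deg 80.7
   [559, 39] centre [562.2, -317.9] size [96.9, 44.8] long deg 93.0
   [458, 130] centre [461.7, -177.3] size [96.0, 46.3] long deg 110.8
   [556, 147] centre [411.8, -324.4] size [98.0, 46.0] long deg 91.2
   [20, 351] centre [178.4, 661.2] size [192.2, 22.1] long deg 179.9
0.092
   [318, 6] centre [636.4, 1.9] size [93.6, 13.0] long deg 80.7
   [324, 118] centre [512.8, 16.6] size [94.3, 44.4] long deg 80.8
243 164 [0.47  0.138 0.076]
243 158 [0.478 0.136 0.076]
239 130 [0.516 0.133 0.071]
325 118 [0.513 0.015 0.091]
600 181 [ 0.341 -0.411  0.016]
625 120 [ 0.44  -0.409  0.045]
knob [[486.0, 148.0], [482.0, 127.0], [454.0, 154.0], [451.0, 131.0]]
base corners front [[416.0, 191.0], [374.0, -46.0]]
rail fronts [[410.0, 63.0], [400.0, -4.0], [613.0, 34.0], [603.0, -28.0]]
tray [[608.0, 477.0], [637.0, 346.0], [444.0, 297.0], [416.0, 435.0]]Traceback (most recent call last):
  File "<stdin>", line 8, in <module>
    res = np.fmax.reduce(a, axis=axis, out=out, **kwargs)
ValueError: zero-size array to reduction operation fmax which has no identity
```

>>> {"api": "arm_command", "payload": {
  "targets": [
    [-28, 0, 30, 0, 0, 0],
    [-28, 0, 30, 0, 0, 0],
    [-28, 0, 30, 0, 0, 0],
    [-26, 0, 30, 0, 0, 0],
    [0, 0, 30, 0, 0, 0],
    [0, 0, 30, 0, 0, 0],
    [0, 0, 0, 0, 0, 0]
  ]
}}

```text
clock: 2.85
position: [0.4682, 0.1442, 0.1684]
tool_rot: [3.138, 0.005, -1.701]
force: [0.2, -0.7, 1.5]
grip_width: 0.043
```

```bash
cat > go.py <<'E'
from h import *
import sys
# go.py x y z(mm) yaw(deg) -> translation in current tool axes, turn about tool z
s=bot.observe();x,y,z,yaw=map(float,sys.argv[1:5])
from scipy.spatial.transform import Rotation as Ro
R=Ro.from_euler('xyz',s["tool_rot"]);p=np.array(s["position"])*1000
T=Ro.from_euler('xyz',[180,0,yaw],degrees=True)
print("t",round(s["clock"],1),"pos",p.round(1),"rpy",np.degrees(s["tool_rot"]).round(1),"f",np.round(s["force"],1),"w",round(s["grip_width"]*1000,1))
d=np.array([x,y,z])-p
print("shift now-axes",R.inv().apply(d).round(1),"target-axes",T.inv().apply(d).round(1),"turn",np.degrees((R.inv()*T).as_rotvec()).round(1))
E
python3 go.py 468 140 64 -98.7
```

```text
t 2.9 pos [468.2 144.2 168.4] rpy [179.8   0.3 -97.5] f [ 0.2 -0.7  1.5] w 43.0
shift now-axes [  4.7  -0.7 104.4] target-axes [  4.2  -0.4 104.4] turn [0.2 0.3 1.2]
```

>>> {"api": "arm_command", "payload": {
  "targets": [
    [4, 0, 26, 0, 0, 1.2],
    [0, 0, 26, 0, 0, 0],
    [0, 0, 26, 0, 0, 0],
    [0, 0, 26, 0, 0, 0],
    [0, 0, 0, 0, 0, 0]
  ]
}}

```text
clock: 3.35
position: [0.4714, 0.1406, 0.0673]
tool_rot: [-3.139, 0.007, -1.712]
force: [-0.3, 0.2, 0.6]
grip_width: 0.0426
```

>>> {"api": "arm_command", "payload": {
  "targets": [
    [0, 0, 0, 0, 0, 0],
    [0, 0, 0, 0, 0, 0],
    [0, 0, 0, 0, 0, 0],
    [0, 0, 0, 0, 0, 0],
    [0, 0, 0, 0, 0, 0]
  ],
  "grip": 10
}}

```text
clock: 3.85
position: [0.4715, 0.1395, 0.0707]
tool_rot: [-3.141, 0.007, -1.709]
force: [9.4, 4.8, -52.9]
grip_width: 0.0226
```

>>> {"api": "arm_command", "payload": {
  "targets": [
    [0, -5, 0, 0, 0, 0],
    [0, -5, 0, 0, 0, 0],
    [0, -5, 0, 0, 0, 0],
    [0, -5, 0, 0, 0, 0],
    [0, -5, 0, 0, 0, 0]
  ]
}}

```text
clock: 4.35
position: [0.4903, 0.137, 0.0704]
tool_rot: [3.129, 0.006, -1.703]
force: [-2.4, 6.1, -35.7]
grip_width: 0.0226
```

>>> {"api": "arm_command", "payload": {
  "targets": [
    [0, -5, 1, 0, 0, 0],
    [0, -5, 1, 0, 0, 0],
    [0, -4, 0, 0, 0, 0],
    [0, -3, 0, 0, 0, 0]
  ]
}}

```text
clock: 4.75
position: [0.5017, 0.1355, 0.0701]
tool_rot: [3.118, 0.004, -1.7]
force: [-23.3, 6.6, -3.7]
grip_width: 0.0224
```

>>> {"api": "arm_command", "payload": {
  "targets": [
    [0, -3, 0, 0, 0, 0],
    [0, -3, 0, 0, 0, 0],
    [0, 0, 0, 0, 0, 0]
  ]
}}

```text
clock: 5.05
position: [0.5011, 0.1356, 0.0704]
tool_rot: [3.105, 0.001, -1.696]
force: [2.7, 2.8, -26.3]
grip_width: 0.0226
```

>>> {"api": "arm_command", "payload": {
  "targets": [
    [0, 0, 0, 0, 0, 0],
    [0, 0, 0, 0, 0, 0],
    [0, 0, 0, 0, 0, 0]
  ],
  "grip": 50
}}

```text
clock: 5.35
position: [0.5036, 0.1357, 0.073]
tool_rot: [3.111, 0.003, -1.697]
force: [0.5, -0.1, 0.5]
grip_width: 0.0428
```

>>> {"api": "arm_command", "payload": {
  "targets": [
    [0, 0, -20, 0, 0, 0],
    [0, 0, -40, 0, 0, 0],
    [0, 0, -40, 0, 0, 0],
    [0, 0, -40, 0, 0, 0],
    [0, 0, -40, 0, 0, 0],
    [0, 0, -40, 0, 0, 0],
    [0, 0, -30, 0, 0, 0],
    [0, 0, 0, 0, 0, 0]
  ]
}}

```text
clock: 6.15
position: [0.5129, 0.1336, 0.3377]
tool_rot: [3.119, 0.005, -1.697]
force: [0.8, -0.4, -0.7]
grip_width: 0.0424
```

```bash
python3 w.py w2; python3 go.py 512.8 16.6 200 -8.7
python3 m2.py w2 .032 .092
python3 - <<'E'
from m2 import *
W=np.load("w2.npz")["W"]
m=(np.abs(W[...,1]-.137)<.03)&(W[...,2]>.060)&(W[...,2]<.085)&(W[...,0]<.56)&(W[...,0]>.4)
print(np.percentile(W[m],[2,50,98],axis=0).round(3))
E
```

```text
6.2 [0.5124 0.1333 0.336 ] [178.6    0.25 -97.22] [ 0.1 -0.2  0.8] 0.04271858989851378
[[1.0, 0.001, -0.001, 0.0], [-0.001, 0.957, 0.289, -0.073], [0.001, -0.289, 0.957, -0.125], [0.0, 0.0, 0.0, 1.0]] 290.74762897674157
t 6.2 pos [512.4 133.3 336. ] rpy [178.6   0.3 -97.2] f [ 0.1 -0.2  0.8] w 42.7
shift now-axes [116.3 -18.3 135.1] target-axes [ 18.  115.3 136. ] turn [  0.9   1.3 -88.5]
0.032
   [552, 47] centre [620.9, -186.8] size [98.1, 45.5] long deg 80.7
   [623, 85] centre [561.2, -289.5] size [45.8, 45.4] long deg 93.9
   [532, 166] centre [462.2, -176.2] size [97.0, 47.5] long deg 110.6
   [617, 188] centre [412.3, -308.4] size [70.7, 46.6] long deg 91.1
   [34, 293] centre [327.0, 661.4] size [311.4, 19.8] long deg 0.0
0.092
   [424, 27] centre [654.5, 0.2] size [95.3, 44.4] long deg 82.8
   [412, 155] centre [513.0, 17.5] size [95.3, 45.1] long deg 81.7
   [19, 354] centre [266.5, 660.9] size [163.1, 21.8] long deg 179.5
[[0.483 0.125 0.067]
 [0.507 0.135 0.074]
 [0.54  0.148 0.079]]
```

View pics/w2.png

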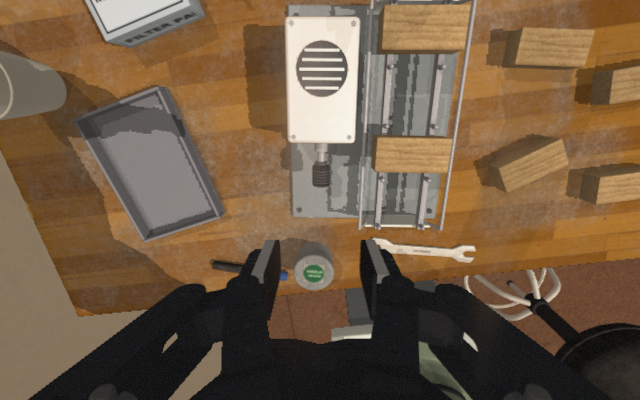

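The rod is home: the knob is at (321,172), close to the bush. Dry packers are at (424,27) and (412,155), which makes them bays 4 and 2. Next I pick up the dry packer in bay 2.

>>> {"api": "arm_command", "payload": {
  "targets": [
    [0, 0, 0, 0.9, 1.3, 0],
    [0, 0, 0, 0, 0, -8.2],
    [0, 0, 0, 0, 0, -8.2],
    [0, 0, 0, 0, 0, -8.2],
    [0, 0, 0, 0, 0, -8.2],
    [0, 0, 0, 0, 0, -8.2],
    [0, 0, 0, 0, 0, -8.2],
    [0, 0, 0, 0, 0, -8.2]
  ],
  "grip": 70
}}

```text
clock: 7.0
position: [0.5098, 0.1335, 0.3285]
tool_rot: [3.109, -0.007, -0.655]
force: [0.0, 0.1, -0.3]
grip_width: 0.0596
```

>>> {"api": "arm_command", "payload": {
  "targets": [
    [0, 0, 0, 0, 0, -8],
    [0, 0, 0, 0, 0, -8],
    [0, 0, 0, 0, 0, -8],
    [0, 0, 0, 0, 0, -7],
    [0, 0, 0, 0, 0, 0]
  ]
}}

```text
clock: 7.5
position: [0.5079, 0.1338, 0.3228]
tool_rot: [3.104, 0.015, -0.085]
force: [-0.6, -0.6, -0.8]
grip_width: 0.0597
```

```bash
python3 go.py 513 17.2 180 -8.3
python3 - <<'E'
from m2 import *
D=np.load("w2.npz");W=D["W"]
p=plane([(76,122),(165,88),(223,214),(146,240)],.028,D);print("tray",p.round(0).tolist(),p.mean(0),[np.degrees(np.arctan2(*(a-b)[::-1])) for a,b in((p[0],p[3]),(p[1],p[2]))])
q=plane([(360,229),(443,229),(366,20),(474,20)],.068,D);print("wires",q.round(0).tolist())
q=plane([(379,226),(422,226),(391,57),(441,57)],.06,D);print("rails",q.round(0).tolist())
E
```

```text
t 7.5 pos [507.9 133.8 322.8] rpy [177.8   0.9  -4.8] f [-0.6 -0.6 -0.8] w 59.7
shift now-axes [ 17.  110.3 146.9] target-axes [ 21.8 114.7 142.8] turn [2.2 0.8 3.5]
tray [[609.0, 480.0], [637.0, 338.0], [443.0, 300.0], [413.0, 437.0]] [525.39250063 388.83704161] [np.float64(12.330631787949066), np.float64(10.974488993652377)]
wires [[408.0, 89.0], [393.0, -32.0], [676.0, 60.0], [660.0, -67.0]]
rails [[406.0, 60.0], [398.0, -4.0], [633.0, 31.0], [625.0, -31.0]]
```

>>> {"api": "arm_command", "payload": {
  "targets": [
    [0, 0, 0, 2.2, 0.8, -3.5],
    [4, 23, 28, 0, 0, 0],
    [4, 23, 28, 0, 0, 0],
    [4, 23, 28, 0, 0, 0],
    [4, 23, 28, 0, 0, 0],
    [4, 22, 28, 0, 0, 0],
    [0, 0, 0, 0, 0, 0]
  ]
}}

```text
clock: 8.2
position: [0.5225, 0.0171, 0.1739]
tool_rot: [3.141, 0.003, -0.045]
force: [-0.7, -0.2, 0.1]
grip_width: 0.0596
```

```bash
python3 go.py 513 17.2 84 -8.3; python3 w.py w3; python3 m2.py w3 .032 .092
```

```text
t 8.2 pos [522.5  17.1 173.9] rpy [180.    0.2  -2.6] f [-0.7 -0.2  0.1] w 59.6
shift now-axes [-9.3  0.3 89.9] target-axes [-9.5  1.3 89.9] turn [0.  0.2 5.7]
8.25 [0.523  0.019  0.1755] [-1.7998e+02  6.0000e-02 -2.4700e+00] [-0.6  0.2 -0.9] 0.059870248469111965
[[1.0, 0.0, 0.001, -0.001], [-0.001, 0.957, 0.288, -0.074], [-0.001, -0.288, 0.957, -0.125], [0.0, 0.0, 0.0, 1.0]] 290.74762897674157
0.032
   [622, 218] centre [815.3, -20.9] size [115.9, 11.3] long deg 87.7
   [268, 332] centre [456.1, -142.4] size [34.1, 31.5] long deg 20.4
0.092
   [308, 210] centre [512.3, 16.7] size [94.8, 44.5] long deg 81.7
   [493, 223] centre [652.7, -0.4] size [94.8, 47.8] long deg 82.8
```

View pics/w3.png

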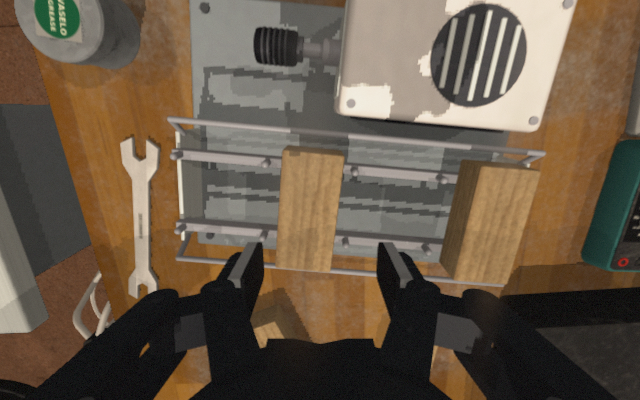

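Closer view: dry packers at (308,210) and (493,223). Pin tops at (177,154), (266,162), (354,171) and (443,179), and on the other rail at (182,227), (262,234), (346,241) and (427,249).

>>> {"api": "arm_command", "payload": {
  "targets": [
    [-9, 0, 0, 0, 0.2, 5.7],
    [0, 0, 18, 0, 0, 0],
    [0, 0, 18, 0, 0, 0],
    [0, 0, 0, 0, 0, 0]
  ]
}}

```text
clock: 8.65
position: [0.5147, 0.0236, 0.1409]
tool_rot: [-3.14, -0.006, -0.153]
force: [-0.5, -0.3, 0.2]
grip_width: 0.0594
```

```bash
python3 go.py 512.5 17 84 -8.3
python3 - <<'E'
from m2 import *
D=np.load("w3.npz")
px=[(177,154),(266,162),(354,171),(443,179),(182,227),(262,234),(346,241),(427,249)]
P=plane(px,.071,D);L=np.array([(x,y) for y in(32,-32) for x in(-144,-72,0,72)],float)
m=L.mean(0);A=(L-m)@[1,1j];B=(P-P.mean(0))@[1,1j];k=(B*A.conj()).sum()/(abs(A)**2).sum()
c=P.mean(0)@[1,1j]-k/abs(k)*(m@[1,1j]);print("scale",abs(k),"yaw",np.degrees(np.angle(k)),"centre",c,"res",abs(B-k*A).round(1))
for x in(-108,-36,36,108):print(x,c+k/abs(k)*x)
E
```

```text
t 8.7 pos [514.7  23.6 140.9] rpy [-179.9   -0.4   -8.8] f [-0.5 -0.3  0.2] w 59.4
shift now-axes [-1.5  6.9 56.9] target-axes [-1.2  6.8 56.9] turn [-0.1 -0.4 -0.5]
scale 0.9742129497507083 yaw -7.968758650964319 centre (547.7742232325884+13.833224411648388j) res [0.4 0.6 1.  0.9 1.3 1.5 0.8 0.6]
-108 (440.81709200468583+28.805601627616134j)
-36 (512.1218461566209+18.82401681697097j)
36 (583.4266003085559+8.842432006325804j)
108 (654.7313544604909-1.1391528043193606j)
```

>>> {"api": "arm_command", "payload": {
  "targets": [
    [-1, 7, 10, 0, -0.4, 0],
    [0, 0, 16, 0, 0, 0],
    [0, 0, 16, 0, 0, 0],
    [0, 0, 14, 0, 0, 0],
    [0, 0, 0, 0, 0, 0]
  ]
}}

```text
clock: 9.15
position: [0.5144, 0.0174, 0.0857]
tool_rot: [-3.14, -0.003, -0.156]
force: [-1.0, 0.0, 0.4]
grip_width: 0.0596
```

>>> {"api": "arm_command", "payload": {
  "targets": [
    [0, 0, 0, 0, 0, 0],
    [0, 0, 0, 0, 0, 0],
    [0, 0, 0, 0, 0, 0],
    [0, 0, 0, 0, 0, 0],
    [0, 0, 0, 0, 0, 0]
  ],
  "grip": 40
}}

```text
clock: 9.65
position: [0.5153, 0.0174, 0.0877]
tool_rot: [-3.139, -0.005, -0.157]
force: [0.2, -0.5, -1.9]
grip_width: 0.0446
```

>>> {"api": "arm_command", "payload": {
  "targets": [
    [0, 0, -8, 0, 0, 0],
    [0, 0, -25, 0, 0, 0],
    [0, 0, -30, 0, 0, 0],
    [0, 0, -30, 0, 0, 0],
    [0, 0, -20, 0, 0, 0],
    [0, 0, 0, 0, 0, 0]
  ]
}}

```text
clock: 10.25
position: [0.514, 0.0179, 0.2075]
tool_rot: [-3.139, -0.004, -0.155]
force: [1.2, -1.6, -2.1]
grip_width: 0.0439
```

```bash
python3 go.py 572 399 200 12
```

```text
t 10.2 pos [514.   17.9 207.5] rpy [-179.9   -0.2   -8.9] f [ 1.2 -1.6 -2.1] w 43.9
shift now-axes [  -1.6 -385.5    8.5] target-axes [ 136.  -360.7    7.5] turn [ -0.1  -0.3 -20.9]
```

>>> {"api": "arm_command", "payload": {
  "targets": [
    [0, -35, 0, 0, 0, 0],
    [0, -35, 0, 0, 0, 0],
    [0, -35, 0, 0, 0, 0],
    [0, -35, 0, 0, 0, 0],
    [0, -35, 0, 0, 0, 0],
    [0, -35, 0, 0, 0, 0],
    [0, -35, 0, 0, 0, 0],
    [0, -35, 0, 0, 0, 0]
  ]
}}

```text
clock: 11.05
position: [0.5584, 0.2972, 0.2045]
tool_rot: [3.138, -0.002, -0.165]
force: [0.6, -0.3, -1.1]
grip_width: 0.0443
```

>>> {"api": "arm_command", "payload": {
  "targets": [
    [0, -35, 0, 0, 0, 0],
    [0, -35, 0, 0, 0, 0],
    [0, -35, 0, 0, 0, 0],
    [0, 0, 0, 0, 0, -7],
    [0, 0, 0, 0, 0, -7],
    [0, 0, 0, 0, 0, -7],
    [0, 0, 0, 0, 0, 0]
  ]
}}

```text
clock: 11.75
position: [0.5712, 0.4111, 0.1973]
tool_rot: [3.137, 0.007, 0.222]
force: [0.3, -0.3, -1.7]
grip_width: 0.044
```

```bash
python3 go.py 572 399 34 12
```

```text
t 11.8 pos [571.2 411.1 197.3] rpy [179.7   0.4  12.7] f [ 0.3 -0.3 -1.7] w 44.0
shift now-axes [ -0.7  11.2 163.3] target-axes [ -1.7  12.  163.3] turn [0.3 0.4 0.7]
```

>>> {"api": "arm_command", "payload": {
  "targets": [
    [-1, 11, 25, 0.3, 0.4, 0.7],
    [0, 0, 28, 0, 0, 0],
    [0, 0, 28, 0, 0, 0],
    [0, 0, 25, 0, 0, 0],
    [0, 0, 20, 0, 0, 0],
    [0, 0, 15, 0, 0, 0],
    [0, 0, 10, 0, 0, 0],
    [0, 0, 0, 0, 0, 0]
  ]
}}

```text
clock: 12.55
position: [0.572, 0.3979, 0.0385]
tool_rot: [3.141, 0.002, 0.181]
force: [0.2, -0.4, -1.6]
grip_width: 0.0443
```

```bash
python3 go.py 572 399 34 12
```

```text
t 12.6 pos [572.  397.9  38.5] rpy [1.80e+02 1.00e-01 1.03e+01] f [ 0.2 -0.4 -1.6] w 44.3
shift now-axes [ 0.2 -1.1  4.5] target-axes [ 0.2 -1.1  4.5] turn [ 0.   0.1 -1.7]
```

>>> {"api": "arm_command", "payload": {
  "targets": [
    [0, 0, 3, 0, 0, 0],
    [0, 0, 2, 0, 0, 0],
    [0, 0, 0, 0, 0, 0]
  ]
}}

```text
clock: 12.85
position: [0.5728, 0.3986, 0.0352]
tool_rot: [-3.141, -0.001, 0.179]
force: [0.5, 0.3, -1.2]
grip_width: 0.0443
```

>>> {"api": "arm_command", "payload": {
  "targets": [
    [0, 0, 0, 0, 0, 0],
    [0, 0, 0, 0, 0, 0],
    [0, 0, -15, 0, 0, 0],
    [0, 0, -35, 0, 0, 0],
    [0, 0, -40, 0, 0, 0],
    [0, 0, -40, 0, 0, 0],
    [0, 0, -30, 0, 0, 0]
  ],
  "grip": 65
}}

```text
clock: 13.55
position: [0.5714, 0.3982, 0.2032]
tool_rot: [-3.141, 0.002, 0.18]
force: [0.9, 0.3, 0.7]
grip_width: 0.0554
```

>>> {"api": "arm_command", "payload": {
  "targets": [
    [1, 36, 0, 0, 0, 0],
    [1, 36, 0, 0, 0, 0],
    [1, 36, 0, 0, 0, 0],
    [1, 36, 0, 0, 0, 0],
    [1, 36, 0, 0, 0, 0],
    [1, 36, 0, 0, 0, 0],
    [1, 36, 0, 0, 0, 0],
    [1, 36, 0, 0, 0, 0]
  ],
  "grip": 70
}}

```text
clock: 14.35
position: [0.6326, 0.1152, 0.2201]
tool_rot: [-3.134, -0.016, 0.19]
force: [0.4, -0.2, -0.1]
grip_width: 0.0595
```

>>> {"api": "arm_command", "payload": {
  "targets": [
    [1, 36, 0, 0, 0, 0],
    [1, 36, 0, 0, 0, 0],
    [0, 24, 0, 0, 0, 0],
    [0, 0, 0, 0, 0, 8.5],
    [0, 0, 0, 0, 0, 8.5],
    [0, 0, 0, 0, 0, 0]
  ]
}}

```text
clock: 14.95
position: [0.6543, 0.0097, 0.2277]
tool_rot: [-3.132, -0.02, -0.12]
force: [0.5, 1.0, 0.1]
grip_width: 0.06
```

```bash
python3 go.py 653.5 -0.3 86 -7.5
```

```text
t 14.9 pos [654.3   9.7 227.7] rpy [-179.4   -1.1   -6.9] f [0.5 1.  0.1] w 60.0
shift now-axes [ -2.4  11.4 141.5] target-axes [  0.5  10.  141.7] turn [-0.6 -1.1  0.6]
```

>>> {"api": "arm_command", "payload": {
  "targets": [
    [0, 10, 20, -0.6, -1.1, 0.6],
    [0, 0, 25, 0, 0, 0],
    [0, 0, 25, 0, 0, 0],
    [0, 0, 20, 0, 0, 0],
    [0, 0, 0, 0, 0, 0]
  ]
}}

```text
clock: 15.45
position: [0.6538, 0.0002, 0.1371]
tool_rot: [3.14, -0.002, -0.108]
force: [-0.5, 0.6, -0.9]
grip_width: 0.0595
```

```bash
python3 go.py 653.5 -0.3 86 -7.5
```

```text
t 15.4 pos [6.538e+02 2.000e-01 1.371e+02] rpy [ 1.799e+02 -1.000e-01 -6.200e+00] f [-0.5  0.6 -0.9] w 59.5
shift now-axes [-0.3  0.4 51.1] target-axes [-0.2  0.5 51.1] turn [ 0.1 -0.1  1.3]
```

>>> {"api": "arm_command", "payload": {
  "targets": [
    [0, 0, 18, 0, 0, 1.3],
    [0, 0, 18, 0, 0, 0],
    [0, 0, 15, 0, 0, 0],
    [0, 0, 0, 0, 0, 0]
  ]
}}

```text
clock: 15.85
position: [0.6549, 0.0007, 0.0863]
tool_rot: [3.141, -0.004, -0.122]
force: [0.0, -0.5, -0.9]
grip_width: 0.0596
```

>>> {"api": "arm_command", "payload": {
  "targets": [
    [0, 0, 0, 0, 0, 0],
    [0, 0, 0, 0, 0, 0],
    [0, 0, 0, 0, 0, 0],
    [0, 0, 0, 0, 0, 0],
    [0, 0, 0, 0, 0, 0]
  ],
  "grip": 40
}}

```text
clock: 16.35
position: [0.656, 0.0009, 0.0887]
tool_rot: [3.141, -0.006, -0.12]
force: [0.5, -0.5, -1.4]
grip_width: 0.0443
```

>>> {"api": "arm_command", "payload": {
  "targets": [
    [0, 0, -8, 0, 0, 0],
    [0, 0, -25, 0, 0, 0],
    [0, 0, -30, 0, 0, 0],
    [0, 0, -30, 0, 0, 0],
    [0, 0, -25, 0, 0, 0],
    [0, 0, 0, 0, 0, 0]
  ]
}}

```text
clock: 16.95
position: [0.6548, 0.0015, 0.2139]
tool_rot: [-3.141, -0.006, -0.119]
force: [-0.6, -0.8, -0.2]
grip_width: 0.0441
```

>>> {"api": "arm_command", "payload": {
  "targets": [
    [-20, -33, 0, 0, 0, 0],
    [-20, -33, 0, 0, 0, 0],
    [-20, -33, 0, 0, 0, 0],
    [-20, -33, 0, 0, 0, 0],
    [-20, -33, 0, 0, 0, 0],
    [-20, -33, 0, 0, 0, 0],
    [-20, -33, 0, 0, 0, 0]
  ]
}}

```text
clock: 17.65
position: [0.5416, 0.2491, 0.2132]
tool_rot: [3.139, -0.008, -0.129]
force: [0.4, 0.9, -1.1]
grip_width: 0.0439
```

```bash
python3 go.py 478 379 200 12
```

```text
t 17.6 pos [541.6 249.1 213.2] rpy [179.9  -0.5  -7.4] f [ 0.4  0.9 -1.1] w 43.9
shift now-axes [ -80.  -120.6   12.2] target-axes [ -35.3 -140.3   13.2] turn [  0.2  -0.4 -19.4]
```

>>> {"api": "arm_command", "payload": {
  "targets": [
    [-20, -28, 0, 0, 0, 0],
    [-20, -28, 0, 0, 0, 0],
    [-20, -28, 0, 0, 0, 0],
    [-20, -28, 0, 0, 0, 0],
    [0, 0, 0, 0, 0, -6.5],
    [0, 0, 0, 0, 0, -6.5],
    [0, 0, 0, 0, 0, -6],
    [0, 0, 0, 0, 0, 0]
  ]
}}

```text
clock: 18.45
position: [0.4672, 0.3816, 0.2122]
tool_rot: [3.138, -0.005, 0.225]
force: [-0.0, 0.8, -1.2]
grip_width: 0.0445
```

```bash
python3 go.py 478 379 34 12
```

```text
t 18.4 pos [467.2 381.6 212.2] rpy [179.8  -0.3  12.9] f [-0.   0.8 -1.2] w 44.5
shift now-axes [  9.1   4.3 178.3] target-axes [ 10.1   4.8 178.2] turn [ 0.2 -0.3  0.9]
```

>>> {"api": "arm_command", "payload": {
  "targets": [
    [10, 5, 25, 0.2, -0.3, 0.9],
    [0, 0, 28, 0, 0, 0],
    [0, 0, 28, 0, 0, 0],
    [0, 0, 28, 0, 0, 0],
    [0, 0, 25, 0, 0, 0],
    [0, 0, 20, 0, 0, 0],
    [0, 0, 12, 0, 0, 0],
    [0, 0, 0, 0, 0, 0]
  ]
}}

```text
clock: 19.25
position: [0.4797, 0.3774, 0.0408]
tool_rot: [3.141, -0.001, 0.18]
force: [0.3, -0.0, -0.8]
grip_width: 0.0448
```

```bash
python3 go.py 478 379 34 12
```

```text
t 19.2 pos [479.7 377.4  40.8] rpy [ 1.80e+02 -1.00e-01  1.03e+01] f [ 0.3 -0.  -0.8] w 44.8
shift now-axes [-1.4 -1.8  6.8] target-axes [-1.4 -1.9  6.8] turn [ 0.  -0.1 -1.7]
```

>>> {"api": "arm_command", "payload": {
  "targets": [
    [0, 0, 4, 0, 0, 0],
    [0, 0, 3, 0, 0, 0],
    [0, 0, 0, 0, 0, 0]
  ]
}}

```text
clock: 19.55
position: [0.4807, 0.3781, 0.0355]
tool_rot: [-3.141, -0.004, 0.177]
force: [0.3, -1.2, -1.8]
grip_width: 0.0445
```

>>> {"api": "arm_command", "payload": {
  "targets": [
    [0, 0, 0, 0, 0, 0],
    [0, 0, 0, 0, 0, 0],
    [0, 0, -15, 0, 0, 0],
    [0, 0, -35, 0, 0, 0],
    [0, 0, -40, 0, 0, 0],
    [0, 0, -40, 0, 0, 0],
    [0, 0, -40, 0, 0, 0],
    [0, 0, -20, 0, 0, 0]
  ],
  "grip": 65
}}

```text
clock: 20.35
position: [0.4784, 0.3779, 0.2377]
tool_rot: [-3.14, -0.003, 0.179]
force: [0.2, 0.1, -0.1]
grip_width: 0.0553
```

>>> {"api": "arm_command", "payload": {
  "targets": [
    [-8, 40, 0, 0, 0, 0],
    [-8, 40, 0, 0, 0, 0],
    [-8, 40, 0, 0, 0, 0],
    [-8, 40, 0, 0, 0, 0],
    [-8, 40, 0, 0, 0, 0],
    [-8, 40, 0, 0, 0, 0],
    [-8, 40, 0, 0, 0, 0],
    [-8, 40, 0, 0, 0, 0]
  ],
  "grip": 70
}}

```text
clock: 21.15
position: [0.4709, 0.0479, 0.249]
tool_rot: [-3.136, -0.017, 0.19]
force: [1.1, 0.3, 0.7]
grip_width: 0.06
```

>>> {"api": "arm_command", "payload": {
  "targets": [
    [-8, 40, 0, 0, 0, 0],
    [-8, 40, 0, 0, 0, 0],
    [-8, 40, 0, 0, 0, 0],
    [-8, 40, 0, 0, 0, 0],
    [-8, 40, 0, 0, 0, 0],
    [-8, 40, 0, 0, 0, 0],
    [0, 0, 0, 0, 0, -5],
    [0, 0, 0, 0, 0, 0]
  ]
}}

```text
clock: 21.95
position: [0.466, -0.2115, 0.2569]
tool_rot: [3.136, -0.023, 0.275]
force: [-0.3, 1.3, 0.0]
grip_width: 0.0596
```

```bash
python3 go.py 462 -177 24 20.7
cat > top.py <<'E'
from m2 import *
k=sys.argv[1];f,F,R,t=cam("top");D=dict(W=cloud(f,F,R,t),c=f["color"],R=R,t=t,K=[F,f["cx"],f["cy"]])
cv2.imwrite(f"pics/{k}.png",f["color"][:,:,::-1])
for z in(.032,.037,.092):
    print(z)
    for o in tops(D,z,.009,120):
        if o[0][1]>95 and 100<o[0][0]<470: print("  ",*o)
E
python3 top.py t1; python3 w.py w4; python3 m2.py w4 .032
```

```text
t 21.9 pos [ 466.  -211.5  256.9] rpy [179.7  -1.3  15.7] f [-0.3  1.3  0. ] w 59.6
shift now-axes [ 1.000e-01 -3.560e+01  2.328e+02] target-axes [  8.5 -33.7 232.9] turn [ 0.4 -1.3 -5. ]
0.032
   [381, 177] centre [620.7, -191.4] size [95.6, 47.0] long deg 80.7
   [180, 194] centre [573.5, 394.9] size [96.6, 46.3] long deg 102.4
   [185, 226] centre [481.7, 374.0] size [97.9, 46.1] long deg 100.3
   [379, 232] centre [461.3, -180.6] size [95.8, 44.9] long deg 110.6
0.037
   [381, 177] centre [620.3, -191.1] size [94.5, 45.5] long deg 80.7
   [179, 195] centre [572.9, 394.5] size [96.1, 46.2] long deg 100.7
   [185, 226] centre [481.6, 372.8] size [97.0, 45.5] long deg 99.9
   [379, 232] centre [461.0, -179.7] size [95.4, 44.6] long deg 110.6
0.092
22.05 [ 0.4661 -0.211   0.2567] [179.69  -1.33  15.56] [-0.1  0.2 -0.3] 0.05995468209106841
[[1.0, 0.0, 0.001, -0.001], [-0.001, 0.957, 0.289, -0.074], [-0.001, -0.289, 0.957, -0.125], [0.0, 0.0, 0.0, 1.0]] 290.74762897674157
0.032
   [318, 145] centre [460.6, -180.0] size [94.4, 44.7] long deg 110.7
   [628, 136] centre [817.3, -68.6] size [61.7, 28.6] long deg 123.9
   [438, 187] centre [618.8, -190.5] size [94.3, 47.6] long deg 80.7
   [502, 239] centre [730.6, -234.6] size [151.9, 14.4] long deg 92.5
   [255, 230] centre [410.4, -312.7] size [69.1, 44.8] long deg 90.9
   [361, 266] centre [560.6, -319.6] size [96.6, 46.1] long deg 93.2
```

View pics/t1.png

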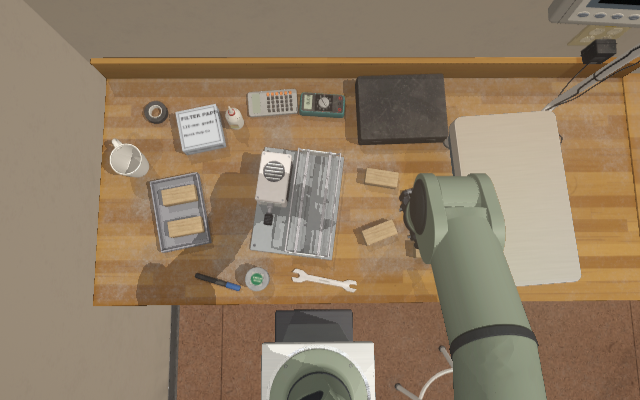

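Both dry packers lie in the tray at (180,195) and (185,226). The rod is still home with the knob at (268,219), and the two fresh packers in view have not moved. I now pick up fresh A at (461,-180).

>>> {"api": "arm_command", "payload": {
  "targets": [
    [0, 0, 0, 0.4, -1.3, -5],
    [3, -16, 30, 0, 0, 0],
    [3, -16, 35, 0, 0, 0],
    [0, 0, 35, 0, 0, 0],
    [0, 0, 35, 0, 0, 0],
    [0, 0, 30, 0, 0, 0],
    [0, 0, 0, 0, 0, 0]
  ]
}}

```text
clock: 22.75
position: [0.4629, -0.1712, 0.0912]
tool_rot: [3.138, -0.004, 0.358]
force: [-0.6, 0.1, 0.4]
grip_width: 0.0601
```

```bash
python3 go.py 461 -179 22 20.7
```

```text
t 22.8 pos [ 462.9 -171.2   91.2] rpy [179.8  -0.2  20.5] f [-0.6  0.1  0.4] w 60.1
shift now-axes [-4.9  6.4 69.2] target-axes [-4.6  6.6 69.2] turn [ 0.2 -0.2 -0.2]
```

>>> {"api": "arm_command", "payload": {
  "targets": [
    [-5, 6, 20, 0, 0, 0],
    [0, 0, 20, 0, 0, 0],
    [0, 0, 18, 0, 0, 0],
    [0, 0, 8, 0, 0, 0],
    [0, 0, 0, 0, 0, 0]
  ]
}}

```text
clock: 23.25
position: [0.465, -0.1768, 0.0306]
tool_rot: [3.133, -0.009, 0.356]
force: [0.0, -0.1, 0.4]
grip_width: 0.0598
```

>>> {"api": "arm_command", "payload": {
  "targets": [
    [0, 0, 0, 0, 0, 0],
    [0, 0, 0, 0, 0, 0],
    [0, 0, 0, 0, 0, 0],
    [0, 0, 0, 0, 0, 0],
    [0, 0, 0, 0, 0, 0]
  ],
  "grip": 40
}}

```text
clock: 23.75
position: [0.4669, -0.1773, 0.0348]
tool_rot: [3.129, -0.013, 0.355]
force: [-0.6, 0.2, -0.8]
grip_width: 0.0442
```

>>> {"api": "arm_command", "payload": {
  "targets": [
    [0, 0, -8, 0, 0, 0],
    [0, 0, -25, 0, 0, 0],
    [0, 0, -35, 0, 0, 0],
    [0, 0, -35, 0, 0, 0],
    [0, 0, -35, 0, 0, 0],
    [0, 0, -30, 0, 0, 0],
    [0, 0, 0, 0, 0, 0]
  ]
}}

```text
clock: 24.45
position: [0.463, -0.1745, 0.2117]
tool_rot: [3.132, -0.011, 0.358]
force: [0.3, -0.1, -2.2]
grip_width: 0.0437
```

>>> {"api": "arm_command", "payload": {
  "targets": [
    [9, -33, 0, 0, 0, 0],
    [9, -33, 0, 0, 0, 0],
    [9, -33, 0, 0, 0, 0],
    [9, -33, 0, 0, 0, 0],
    [9, -33, 0, 0, 0, 0],
    [9, -33, 0, 0, 0, 0],
    [0, 0, 0, 0, 0, 0]
  ]
}}

```text
clock: 25.15
position: [0.4416, 0.036, 0.2102]
tool_rot: [3.132, -0.01, 0.354]
force: [0.3, -0.0, -1.2]
grip_width: 0.0441
```

>>> {"api": "arm_command", "payload": {
  "targets": [
    [0, 0, 0, 0, 0, 7],
    [0, 0, 0, 0, 0, 7],
    [0, 0, 0, 0, 0, 7],
    [0, 0, 0, 0, 0, 7],
    [0, 0, 0, 0, 0, 0]
  ]
}}

```text
clock: 25.65
position: [0.4396, 0.0361, 0.2089]
tool_rot: [3.137, -0.01, -0.149]
force: [-0.1, 0.4, -1.1]
grip_width: 0.0441
```

```bash
python3 go.py 440.8 28.8 88 -8
```

```text
t 25.6 pos [439.6  36.1 208.9] rpy [179.7  -0.6  -8.6] f [-0.1  0.4 -1.1] w 44.1
shift now-axes [  1.1   6.4 121. ] target-axes [  2.2   7.  120.9] turn [ 0.3 -0.6 -0.6]
```

>>> {"api": "arm_command", "payload": {
  "targets": [
    [2, 7, 20, 0.3, -0.6, -0.6],
    [0, 0, 25, 0, 0, 0],
    [0, 0, 25, 0, 0, 0],
    [0, 0, 20, 0, 0, 0],
    [0, 0, 0, 0, 0, 0]
  ]
}}

```text
clock: 26.15
position: [0.4404, 0.0275, 0.116]
tool_rot: [-3.141, 0.001, -0.119]
force: [0.6, -0.5, 0.0]
grip_width: 0.0439
```

```bash
python3 go.py 440.8 28.8 96 -8
```

```text
t 26.1 pos [440.4  27.5 116. ] rpy [-180.     0.    -6.8] f [ 0.6 -0.5  0. ] w 43.9
shift now-axes [ 0.3 -1.3 20. ] target-axes [ 0.2 -1.3 20. ] turn [-0.   0.   1.2]
```

>>> {"api": "arm_command", "payload": {
  "targets": [
    [0, -1, 8, 0, 0, 1.2],
    [0, 0, 6, 0, 0, 0],
    [0, 0, 4, 0, 0, 0],
    [0, 0, 2, 0, 0, 0],
    [0, 0, 0, 0, 0, 0]
  ]
}}

```text
clock: 26.65
position: [0.4411, 0.0283, 0.0973]
tool_rot: [-3.141, -0.0, -0.131]
force: [0.6, -0.3, -0.7]
grip_width: 0.0444
```

>>> {"api": "arm_command", "payload": {
  "targets": [
    [0, 0, 1, 0, 0, 0],
    [0, 0, 1, 0, 0, 0]
  ]
}}

```text
clock: 26.85
position: [0.4415, 0.0282, 0.0959]
tool_rot: [-3.141, -0.001, -0.131]
force: [-0.3, 0.1, -0.9]
grip_width: 0.0441
```

>>> {"api": "arm_command", "payload": {
  "targets": [
    [0, 0, 1.5, 0, 0, 0],
    [0, 0, 1.5, 0, 0, 0],
    [0, 0, 0, 0, 0, 0]
  ]
}}

```text
clock: 27.15
position: [0.4417, 0.0282, 0.0928]
tool_rot: [-3.141, -0.002, -0.13]
force: [-0.1, -0.6, -1.6]
grip_width: 0.0445
```

>>> {"api": "arm_command", "payload": {
  "targets": [
    [0, 0, 0, 0, 0, 0],
    [0, 0, 0, 0, 0, 0],
    [0, 0, -10, 0, 0, 0],
    [0, 0, -30, 0, 0, 0],
    [0, 0, -40, 0, 0, 0],
    [0, 0, -40, 0, 0, 0],
    [0, 0, 0, 0, 0, 0]
  ],
  "grip": 63
}}

```text
clock: 27.85
position: [0.4404, 0.0295, 0.2193]
tool_rot: [-3.139, 0.001, -0.127]
force: [1.0, -0.2, -1.0]
grip_width: 0.0538
```

```bash
python3 w.py w5; python3 m2.py w5 .092 .032; python3 go.py 619.5 -190 160 -9.3
```

```text
27.9 [0.4397 0.0291 0.2175] [-179.91    0.18   -7.32] [-0.1  0.1 -0.7] 0.05392447197165513
[[1.0, 0.0, 0.001, -0.001], [-0.001, 0.958, 0.288, -0.074], [-0.001, -0.288, 0.958, -0.125], [0.0, 0.0, 0.0, 1.0]] 290.74762897674157
0.092
   [321, 196] centre [440.9, 27.6] size [93.6, 44.7] long deg 82.4
0.032
t 27.9 pos [439.7  29.1 217.5] rpy [-179.9    0.2   -7.3] f [-0.1  0.1 -0.7] w 53.9
shift now-axes [206.4 194.5  56.5] target-axes [212.9 187.1  57.5] turn [-0.1  0.2  2. ]
```

View pics/w5.png

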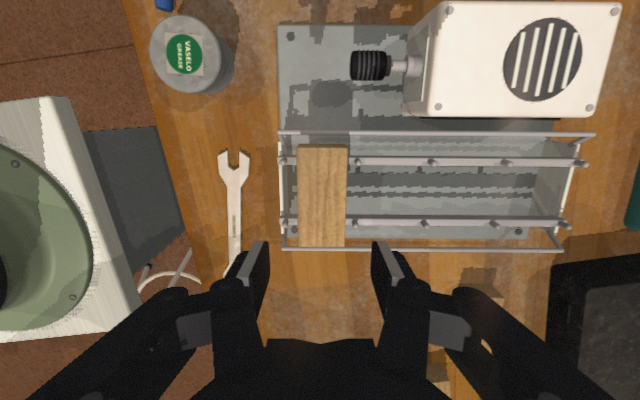

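Fresh A lies in bay 1 at (321,196), square between its pins. Next is the fresh packer at (620,-190).

>>> {"api": "arm_command", "payload": {
  "targets": [
    [33, 31, 2, 0, 0, 0],
    [33, 31, 2, 0, 0, 0],
    [33, 31, 2, 0, 0, 0],
    [33, 31, 2, 0, 0, 0],
    [33, 31, 2, 0, 0, 0],
    [33, 31, 2, 0, 0, 0],
    [0, 0, 0, 0, 0, 2],
    [0, 0, 0, 0, 0, 0]
  ],
  "grip": 70
}}

```text
clock: 28.7
position: [0.6159, -0.1884, 0.2005]
tool_rot: [-3.141, 0.009, -0.16]
force: [0.5, 1.8, 0.1]
grip_width: 0.0599
```

```bash
python3 w.py w6; python3 m2.py w6 .032; python3 go.py 619.8 -190 20 -9.3
```

```text
28.75 [ 0.6156 -0.1888  0.2005] [-180.      0.51   -9.09] [-0.6  0.2 -0.4] 0.059566098730489965
[[1.0, 0.0, 0.001, -0.001], [-0.001, 0.958, 0.288, -0.074], [-0.001, -0.288, 0.958, -0.125], [0.0, 0.0, 0.0, 1.0]] 290.74762897674157
0.032
   [538, 29] centre [833.1, -78.7] size [64.7, 28.1] long deg 146.7
   [327, 184] centre [621.0, -190.0] size [93.3, 44.7] long deg 80.8
   [294, 297] centre [563.0, -318.8] size [97.2, 45.5] long deg 93.0
   [613, 353] centre [940.0, -462.0] size [121.6, 15.5] long deg 90.3
t 28.8 pos [ 615.6 -188.8  200.5] rpy [-180.     0.5   -9.1] f [-0.6  0.2 -0.4] w 59.6
shift now-axes [  5.9   0.5 180.5] target-axes [  4.3   0.5 180.5] turn [0.  0.5 0.2]
```

>>> {"api": "arm_command", "payload": {
  "targets": [
    [5, 0, 30, 0, 0.5, 0],
    [0, 0, 35, 0, 0, 0],
    [0, 0, 35, 0, 0, 0],
    [0, 0, 30, 0, 0, 0],
    [0, 0, 20, 0, 0, 0],
    [0, 0, 0, 0, 0, 0]
  ]
}}

```text
clock: 29.35
position: [0.6184, -0.1836, 0.0473]
tool_rot: [-3.14, -0.001, -0.146]
force: [0.5, -0.4, 0.3]
grip_width: 0.0596
```

```bash
python3 go.py 620.5 -190 20 -9.3
```

```text
t 29.4 pos [ 618.4 -183.6   47.3] rpy [-179.9   -0.    -8.4] f [ 0.5 -0.4  0.3] w 59.6
shift now-axes [ 3.   6.  27.3] target-axes [ 3.1  6.  27.3] turn [-0.1 -0.   0.9]
```

>>> {"api": "arm_command", "payload": {
  "targets": [
    [3, 6, 10, 0, 0, 0.9],
    [0, 0, 10, 0, 0, 0],
    [0, 0, 7, 0, 0, 0],
    [0, 0, 2, 0, 0, 0]
  ]
}}

```text
clock: 29.75
position: [0.6217, -0.1897, 0.0197]
tool_rot: [-3.141, -0.004, -0.161]
force: [-0.5, -0.4, -0.6]
grip_width: 0.0596
```

>>> {"api": "arm_command", "payload": {
  "targets": [
    [0, 0, 0, 0, 0, 0],
    [0, 0, 0, 0, 0, 0],
    [0, 0, 0, 0, 0, 0],
    [0, 0, 0, 0, 0, 0],
    [0, 0, 0, 0, 0, 0]
  ],
  "grip": 40
}}

```text
clock: 30.25
position: [0.6222, -0.1898, 0.0208]
tool_rot: [-3.141, -0.005, -0.161]
force: [-0.2, -0.1, -2.1]
grip_width: 0.0441
```

>>> {"api": "arm_command", "payload": {
  "targets": [
    [0, 0, -8, 0, 0, 0],
    [0, 0, -25, 0, 0, 0],
    [0, 0, -35, 0, 0, 0],
    [0, 0, -35, 0, 0, 0],
    [0, 0, -35, 0, 0, 0],
    [0, 0, -35, 0, 0, 0],
    [0, 0, 0, 0, 0, 0]
  ]
}}

```text
clock: 30.95
position: [0.6207, -0.1889, 0.2033]
tool_rot: [-3.14, -0.005, -0.159]
force: [1.3, -0.5, -1.9]
grip_width: 0.0448
```

>>> {"api": "arm_command", "payload": {
  "targets": [
    [1, -31, 0, 0, 0, 0],
    [1, -31, 0, 0, 0, 0],
    [1, -31, 0, 0, 0, 0],
    [1, -31, 0, 0, 0, 0],
    [0, -31, 0, 0, 0, 0],
    [0, -31, 0, 0, 0, 0],
    [0, 0, 0, 0, 0, 0]
  ]
}}

```text
clock: 31.65
position: [0.6545, -0.0007, 0.206]
tool_rot: [-3.141, -0.007, -0.162]
force: [0.3, 0.3, -0.8]
grip_width: 0.0443
```

```bash
python3 go.py 654.7 -1.1 110 -8
```

```text
t 31.6 pos [654.5  -0.7 206. ] rpy [-180.    -0.4   -9.3] f [ 0.3  0.3 -0.8] w 44.3
shift now-axes [-0.5  0.4 96. ] target-axes [ 0.2  0.4 96. ] turn [-0.  -0.4 -1.3]
```

>>> {"api": "arm_command", "payload": {
  "targets": [
    [0, 0, 25, 0, -0.4, -1.3],
    [0, 0, 30, 0, 0, 0],
    [0, 0, 30, 0, 0, 0],
    [0, 0, 22, 0, 0, 0],
    [0, 0, 0, 0, 0, 0]
  ]
}}

```text
clock: 32.15
position: [0.6546, 0.0001, 0.0967]
tool_rot: [-3.141, -0.001, -0.136]
force: [-1.3, -1.0, -1.4]
grip_width: 0.0448
```

```bash
python3 go.py 654.7 -1.1 81 -8
```

```text
t 32.1 pos [6.546e+02 1.000e-01 9.670e+01] rpy [-1.8e+02 -1.0e-01 -7.8e+00] f [-1.3 -1.  -1.4] w 44.8
shift now-axes [ 0.2  1.2 15.7] target-axes [ 0.2  1.2 15.7] turn [-0.  -0.1  0.2]
```

>>> {"api": "arm_command", "payload": {
  "targets": [
    [0, 1, 6, 0, 0, 0],
    [0, 0, 5, 0, 0, 0],
    [0, 0, 3, 0, 0, 0],
    [0, 0, 1, 0, 0, 0]
  ]
}}

```text
clock: 32.55
position: [0.6557, -0.0015, 0.0841]
tool_rot: [-3.141, -0.005, -0.137]
force: [0.7, 0.0, -1.1]
grip_width: 0.0442
```

>>> {"api": "arm_command", "payload": {
  "targets": [
    [0, 0, 0, 0, 0, 0],
    [0, 0, 0, 0, 0, 0],
    [0, 0, -10, 0, 0, 0],
    [0, 0, -30, 0, 0, 0],
    [0, 0, -40, 0, 0, 0],
    [0, 0, -40, 0, 0, 0],
    [0, 0, -20, 0, 0, 0],
    [0, 0, 0, 0, 0, 0]
  ],
  "grip": 63
}}

```text
clock: 33.35
position: [0.6554, -0.0006, 0.2352]
tool_rot: [-3.139, -0.008, -0.136]
force: [0.5, 0.1, -0.2]
grip_width: 0.0541
```

>>> {"api": "arm_command", "payload": {
  "targets": [
    [-5, 36, 0, 0, 0, 0],
    [-5, 36, 0, 0, 0, 0],
    [-5, 36, 0, 0, 0, 0],
    [-5, 36, 0, 0, 0, 0],
    [-5, 36, 0, 0, 0, 0],
    [-5, 36, 0, 0, 0, 0],
    [-5, 36, 0, 0, 0, 0],
    [-5, 36, 0, 0, 0, 0]
  ],
  "grip": 70
}}

```text
clock: 34.15
position: [0.5753, -0.2837, 0.2361]
tool_rot: [-3.137, -0.011, -0.125]
force: [1.4, -0.0, 0.4]
grip_width: 0.06
```

>>> {"api": "arm_command", "payload": {
  "targets": [
    [-5, 30, 0, 0, 0, 0],
    [0, 0, 0, 0, 0, -5.5],
    [0, 0, 0, 0, 0, -5.5],
    [0, 0, 0, 0, 0, 0]
  ]
}}

```text
clock: 34.55
position: [0.5624, -0.321, 0.2352]
tool_rot: [-3.14, -0.009, 0.065]
force: [-0.6, 0.4, -0.5]
grip_width: 0.0597
```

```bash
python3 w.py w7; python3 m2.py w7 .032; python3 go.py 561.5 -319 22 3
python3 - <<'E'
from m2 import *
W=np.load("top.npz")["W"];m=np.abs(W[...,2]-.137)<.008
for a,b in((.38,.45),(.5,.6)):
    n=m&(W[...,0]>a)&(W[...,0]<b);print(a,np.nanpercentile(W[n][:,1],99.5))
E
python3 top.py t2
```

```text
34.6 [ 0.5626 -0.3206  0.2352] [-179.92   -0.52    3.54] [-0.4  0.3 -0.2] 0.059808127796520755
[[1.0, 0.0, 0.001, -0.001], [-0.001, 0.957, 0.289, -0.074], [-0.001, -0.289, 0.957, -0.125], [0.0, 0.0, 0.0, 1.0]] 290.74762897674157
0.032
   [187, 174] centre [412.2, -327.8] size [94.7, 46.7] long deg 91.0
   [318, 176] centre [562.2, -320.8] size [94.7, 44.4] long deg 92.6
   [593, 304] centre [939.9, -478.1] size [175.8, 17.5] long deg 89.7
t 34.6 pos [ 562.6 -320.6  235.2] rpy [-179.9   -0.5    3.5] f [-0.4  0.3 -0.2] w 59.8
shift now-axes [ -2.9  -1.4 213.2] target-axes [ -1.   -1.7 213.2] turn [-0.1 -0.5  0.5]
0.38 0.6601209696449519
0.5 0.6601303843697277
0.032
   [174, 196] centre [571.3, 407.4] size [73.1, 46.8] long deg 100.1
   [427, 197] centre [562.3, -321.4] size [96.7, 45.6] long deg 92.9
   [184, 226] centre [482.1, 373.9] size [97.4, 46.5] long deg 99.1
   [431, 249] centre [411.2, -328.7] size [96.3, 44.6] long deg 92.1
0.037
   [179, 195] centre [573.2, 394.1] size [97.0, 45.8] long deg 100.7
   [427, 197] centre [562.3, -321.4] size [93.8, 44.0] long deg 89.6
   [185, 226] centre [481.5, 373.2] size [96.3, 45.5] long deg 99.9
   [431, 249] centre [410.9, -327.4] size [95.2, 44.3] long deg 92.0
0.092
   [317, 161] centre [654.8, -3.9] size [94.7, 46.7] long deg 82.0
   [307, 238] centre [441.4, 25.6] size [94.4, 44.8] long deg 82.1
```

View pics/w7.png

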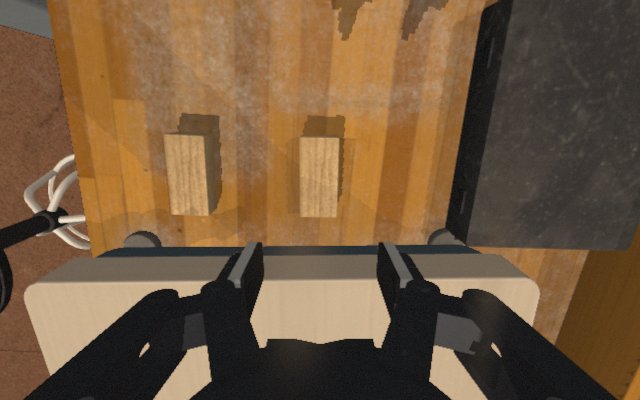

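The shelf's top edge at row 283 works out to y of about -0.39 at z 0.137. The packer at (562,-321) ends short of it. I grip it 8 mm off centre, on the side away from the shelf.

>>> {"api": "arm_command", "payload": {
  "targets": [
    [-1, -8, 30, 0, -0.5, 0.5],
    [0, 0, 35, 0, 0, 0],
    [0, 0, 35, 0, 0, 0],
    [0, 0, 35, 0, 0, 0],
    [0, 0, 30, 0, 0, 0],
    [0, 0, 20, 0, 0, 0],
    [0, 0, 0, 0, 0, 0]
  ]
}}

```text
clock: 35.35
position: [0.5642, -0.3085, 0.0458]
tool_rot: [3.142, -0.004, 0.037]
force: [-0.1, 1.0, -0.5]
grip_width: 0.0596
```

```bash
python3 go.py 562.2 -313 20 2.8
```

```text
t 35.4 pos [ 564.2 -308.5   45.8] rpy [180.   -0.2   2.1] f [-0.1  1.  -0.5] w 59.6
shift now-axes [-2.3  4.4 25.8] target-axes [-2.2  4.4 25.8] turn [ 0.  -0.2 -0.7]
```

>>> {"api": "arm_command", "payload": {
  "targets": [
    [-2, 4, 10, 0, -0.2, -0.7],
    [0, 0, 9, 0, 0, 0],
    [0, 0, 6, 0, 0, 0],
    [0, 0, 1, 0, 0, 0]
  ]
}}

```text
clock: 35.75
position: [0.5639, -0.3131, 0.021]
tool_rot: [3.14, -0.003, 0.048]
force: [-0.5, 0.3, 0.3]
grip_width: 0.0598
```

>>> {"api": "arm_command", "payload": {
  "targets": [
    [0, 0, 0, 0, 0, 0],
    [0, 0, 0, 0, 0, 0],
    [0, 0, 0, 0, 0, 0],
    [0, 0, 0, 0, 0, 0],
    [0, 0, 0, 0, 0, 0]
  ],
  "grip": 40
}}

```text
clock: 36.25
position: [0.5645, -0.3135, 0.0224]
tool_rot: [3.139, -0.004, 0.047]
force: [0.0, -0.4, -0.5]
grip_width: 0.0446
```

>>> {"api": "arm_command", "payload": {
  "targets": [
    [0, 0, -8, 0, 0, 0],
    [0, 0, -25, 0, 0, 0],
    [0, 0, -35, 0, 0, 0],
    [0, 0, -35, 0, 0, 0],
    [0, 0, -35, 0, 0, 0],
    [0, 0, -35, 0, 0, 0],
    [0, 0, 0, 0, 0, 0]
  ]
}}

```text
clock: 36.95
position: [0.5633, -0.3119, 0.2047]
tool_rot: [3.14, -0.004, 0.049]
force: [0.6, -0.4, -2.2]
grip_width: 0.0447
```

>>> {"api": "arm_command", "payload": {
  "targets": [
    [4, -36, 0, 0, 0, 0],
    [4, -36, 0, 0, 0, 0],
    [4, -36, 0, 0, 0, 0],
    [4, -36, 0, 0, 0, 0],
    [4, -36, 0, 0, 0, 0],
    [4, -36, 0, 0, 0, 0],
    [4, -36, 0, 0, 0, 0]
  ]
}}

```text
clock: 37.65
position: [0.5779, -0.0565, 0.2046]
tool_rot: [3.136, -0.004, 0.039]
force: [1.0, 0.7, -1.8]
grip_width: 0.0445
```

>>> {"api": "arm_command", "payload": {
  "targets": [
    [4, -36, 0, 0, 0, 0],
    [4, -34, 0, 0, 0, 0],
    [0, 0, 0, 0, 0, 5.4],
    [0, 0, 0, 0, 0, 5.4],
    [0, 0, 0, 0, 0, 0]
  ]
}}

```text
clock: 38.15
position: [0.5815, 0.0241, 0.204]
tool_rot: [3.139, -0.003, -0.146]
force: [1.5, -0.1, -1.5]
grip_width: 0.0443
```

```bash
python3 go.py 584.5 16.7 100 -8
```

```text
t 38.1 pos [581.5  24.1 204. ] rpy [179.9  -0.2  -8.4] f [ 1.5 -0.1 -1.5] w 44.3
shift now-axes [  3.7   6.6 104.1] target-axes [  4.    6.9 104. ] turn [ 0.1 -0.2 -0.4]
```

Offset is 22.4, so I release at TCP z of about 83.

>>> {"api": "arm_command", "payload": {
  "targets": [
    [4, 7, 25, 0, 0, 0],
    [0, 0, 30, 0, 0, 0],
    [0, 0, 30, 0, 0, 0],
    [0, 0, 20, 0, 0, 0],
    [0, 0, 0, 0, 0, 0]
  ]
}}

```text
clock: 38.65
position: [0.5849, 0.0146, 0.0962]
tool_rot: [3.139, -0.005, -0.132]
force: [-0.9, -0.1, -0.0]
grip_width: 0.044
```

```bash
python3 go.py 584.5 16.7 83 -8
```

```text
t 38.6 pos [584.9  14.6  96.2] rpy [179.8  -0.3  -7.6] f [-0.9 -0.1 -0. ] w 44.0
shift now-axes [-0.8 -2.1 13.2] target-axes [-0.7 -2.  13.2] turn [ 0.2 -0.3  0.4]
```

>>> {"api": "arm_command", "payload": {
  "targets": [
    [-1, -2, 5, 0.2, -0.3, 0.4],
    [0, 0, 4, 0, 0, 0],
    [0, 0, 3, 0, 0, 0],
    [0, 0, 1, 0, 0, 0]
  ]
}}

```text
clock: 39.05
position: [0.5853, 0.0166, 0.0851]
tool_rot: [-3.14, -0.002, -0.137]
force: [0.4, 0.1, -1.4]
grip_width: 0.0442
```

>>> {"api": "arm_command", "payload": {
  "targets": [
    [0, 0, 0, 0, 0, 0],
    [0, 0, 0, 0, 0, 0],
    [0, 0, -10, 0, 0, 0],
    [0, 0, -30, 0, 0, 0],
    [0, 0, -40, 0, 0, 0],
    [0, 0, -40, 0, 0, 0],
    [0, 0, -20, 0, 0, 0],
    [0, 0, 0, 0, 0, 0]
  ],
  "grip": 63
}}

```text
clock: 39.85
position: [0.585, 0.0174, 0.2358]
tool_rot: [-3.139, -0.005, -0.135]
force: [0.3, 0.7, -0.7]
grip_width: 0.0538
```

>>> {"api": "arm_command", "payload": {
  "targets": [
    [-12, 36, 0, 0, 0, 0],
    [-12, 36, 0, 0, 0, 0],
    [-12, 36, 0, 0, 0, 0],
    [-12, 36, 0, 0, 0, 0],
    [-12, 36, 0, 0, 0, 0],
    [-12, 36, 0, 0, 0, 0],
    [-12, 36, 0, 0, 0, 0],
    [-12, 36, 0, 0, 0, 0]
  ],
  "grip": 70
}}

```text
clock: 40.65
position: [0.4476, -0.2589, 0.2359]
tool_rot: [-3.137, -0.008, -0.124]
force: [0.6, 0.6, -0.0]
grip_width: 0.0601
```

>>> {"api": "arm_command", "payload": {
  "targets": [
    [-12, 36, 0, 0, 0, 0],
    [-12, 26, 0, 0, 0, 0],
    [0, 0, 0, 0, 0, -5],
    [0, 0, 0, 0, 0, -5],
    [0, 0, 0, 0, 0, 0]
  ]
}}

```text
clock: 41.15
position: [0.4097, -0.3249, 0.2351]
tool_rot: [-3.139, -0.006, 0.047]
force: [-0.1, 1.1, -0.4]
grip_width: 0.0598
```

```bash
python3 w.py w8; python3 m2.py w8 .032; python3 go.py 411.5 -320 22 1.3;python3 top.py t3
```

```text
41.2 [ 0.4099 -0.3247  0.2351] [-179.86   -0.35    2.54] [ 0.1 -0.1 -0.2] 0.059759459526201444
[[1.0, 0.0, 0.001, -0.001], [-0.001, 0.957, 0.289, -0.074], [-0.001, -0.289, 0.957, -0.125], [0.0, 0.0, 0.0, 1.0]] 290.74762897674157
0.032
   [319, 179] centre [410.2, -327.9] size [94.8, 44.7] long deg 91.0
t 41.2 pos [ 409.9 -324.7  235.1] rpy [-179.9   -0.4    2.5] f [ 0.1 -0.1 -0.2] w 59.8
shift now-axes [  0.5  -4.1 213.1] target-axes [  1.7  -4.7 213.1] turn [-0.1 -0.4  1.2]
0.032
   [179, 195] centre [573.6, 395.6] size [96.4, 46.9] long deg 100.1
   [185, 226] centre [481.7, 374.6] size [96.6, 46.2] long deg 100.0
   [431, 249] centre [411.2, -328.4] size [97.0, 44.6] long deg 92.0
0.037
   [179, 195] centre [573.0, 394.3] size [96.5, 46.2] long deg 100.7
   [185, 226] centre [481.4, 372.9] size [96.8, 45.7] long deg 100.0
   [432, 249] centre [411.0, -327.4] size [95.7, 44.4] long deg 92.0
0.092
   [317, 161] centre [654.8, -3.7] size [94.3, 46.7] long deg 82.0
   [314, 186] centre [583.8, 7.4] size [94.4, 45.7] long deg 81.3
   [307, 238] centre [441.4, 25.6] size [94.4, 44.9] long deg 82.4
```

>>> {"api": "arm_command", "payload": {
  "targets": [
    [1, -8, 30, 0, -0.4, 1.2],
    [0, 0, 35, 0, 0, 0],
    [0, 0, 35, 0, 0, 0],
    [0, 0, 35, 0, 0, 0],
    [0, 0, 30, 0, 0, 0],
    [0, 0, 20, 0, 0, 0],
    [0, 0, 0, 0, 0, 0]
  ]
}}

```text
clock: 41.95
position: [0.4137, -0.3138, 0.0452]
tool_rot: [-3.141, -0.002, 0.009]
force: [-1.3, -0.6, 0.0]
grip_width: 0.0597
```

```bash
python3 go.py 410.5 -320 20 1.2
```

```text
t 42.0 pos [ 413.7 -313.8   45.2] rpy [-1.8e+02 -1.0e-01  5.0e-01] f [-1.3 -0.6  0. ] w 59.7
shift now-axes [-3.3  6.2 25.2] target-axes [-3.3  6.2 25.2] turn [-0.  -0.1 -0.7]
```

>>> {"api": "arm_command", "payload": {
  "targets": [
    [-3, 6, 10, 0, -0.1, -0.7],
    [0, 0, 9, 0, 0, 0],
    [0, 0, 5, 0, 0, 0],
    [0, 0, 1, 0, 0, 0]
  ]
}}

```text
clock: 42.35
position: [0.4119, -0.321, 0.021]
tool_rot: [3.139, -0.003, 0.02]
force: [0.2, 0.7, 0.9]
grip_width: 0.0596
```

>>> {"api": "arm_command", "payload": {
  "targets": [
    [0, 0, 0, 0, 0, 0],
    [0, 0, 0, 0, 0, 0],
    [0, 0, 0, 0, 0, 0],
    [0, 0, 0, 0, 0, 0],
    [0, 0, 0, 0, 0, 0]
  ],
  "grip": 40
}}

```text
clock: 42.85
position: [0.4125, -0.3215, 0.0223]
tool_rot: [3.138, -0.004, 0.019]
force: [-0.0, -0.7, -1.2]
grip_width: 0.0443
```

>>> {"api": "arm_command", "payload": {
  "targets": [
    [0, 0, -8, 0, 0, 0],
    [0, 0, -25, 0, 0, 0],
    [0, 0, -35, 0, 0, 0],
    [0, 0, -35, 0, 0, 0],
    [0, 0, -35, 0, 0, 0],
    [0, 0, -35, 0, 0, 0],
    [0, 0, 0, 0, 0, 0]
  ]
}}

```text
clock: 43.55
position: [0.4113, -0.3193, 0.2046]
tool_rot: [3.14, -0.003, 0.021]
force: [0.6, -1.1, -1.2]
grip_width: 0.0443
```

>>> {"api": "arm_command", "payload": {
  "targets": [
    [12, -37, 0, 0, 0, 0],
    [12, -37, 0, 0, 0, 0],
    [12, -37, 0, 0, 0, 0],
    [12, -37, 0, 0, 0, 0],
    [12, -37, 0, 0, 0, 0],
    [12, -37, 0, 0, 0, 0],
    [12, -37, 0, 0, 0, 0]
  ]
}}

```text
clock: 44.25
position: [0.4897, -0.0552, 0.2048]
tool_rot: [3.136, -0.003, 0.011]
force: [0.5, -0.1, -0.7]
grip_width: 0.0445
```

>>> {"api": "arm_command", "payload": {
  "targets": [
    [12, -37, 0, 0, 0, 0],
    [12, -36, 0, 0, 0, 0],
    [0, 0, 0, 0, 0, 4.6],
    [0, 0, 0, 0, 0, 4.6],
    [0, 0, 0, 0, 0, 0]
  ]
}}

```text
clock: 44.75
position: [0.5127, 0.0284, 0.204]
tool_rot: [3.139, -0.002, -0.145]
force: [-0.4, 0.2, -0.8]
grip_width: 0.0445
```

```bash
python3 go.py 513.2 26.7 100 -8
```

```text
t 44.8 pos [512.7  28.4 204. ] rpy [ 1.798e+02 -1.000e-01 -8.300e+00] f [-0.4  0.2 -0.8] w 44.5
shift now-axes [  0.5   1.3 104. ] target-axes [  0.7   1.6 104. ] turn [ 0.2 -0.1 -0.3]
```

>>> {"api": "arm_command", "payload": {
  "targets": [
    [1, 2, 25, 0.2, 0, 0],
    [0, 0, 30, 0, 0, 0],
    [0, 0, 30, 0, 0, 0],
    [0, 0, 20, 0, 0, 0],
    [0, 0, 0, 0, 0, 0]
  ]
}}

```text
clock: 45.25
position: [0.5133, 0.0247, 0.0961]
tool_rot: [-3.141, -0.003, -0.133]
force: [-0.5, 0.7, -1.0]
grip_width: 0.0446
```

```bash
python3 go.py 512.5 25.5 83 -8
```

```text
t 45.2 pos [513.3  24.7  96.1] rpy [-180.    -0.2   -7.6] f [-0.5  0.7 -1. ] w 44.6
shift now-axes [-0.9 -0.7 13.1] target-axes [-0.9 -0.7 13.1] turn [-0.  -0.2  0.4]
```

Place it, lift off, retreat towards the knob at height and look.

>>> {"api": "arm_command", "payload": {
  "targets": [
    [-1, -1, 5, 0, -0.2, 0.4],
    [0, 0, 4, 0, 0, 0],
    [0, 0, 3, 0, 0, 0],
    [0, 0, 1, 0, 0, 0]
  ]
}}

```text
clock: 45.65
position: [0.5134, 0.0255, 0.0847]
tool_rot: [-3.141, -0.002, -0.139]
force: [0.3, 0.5, -0.8]
grip_width: 0.0442
```

>>> {"api": "arm_command", "payload": {
  "targets": [
    [0, 0, 0, 0, 0, 0],
    [0, 0, 0, 0, 0, 0],
    [0, 0, -10, 0, 0, 0],
    [0, 0, -30, 0, 0, 0],
    [0, 0, -40, 0, 0, 0],
    [0, 0, -40, 0, 0, 0],
    [0, 0, -20, 0, 0, 0],
    [0, 0, 0, 0, 0, 0]
  ],
  "grip": 63
}}

```text
clock: 46.45
position: [0.5127, 0.0265, 0.2349]
tool_rot: [-3.14, -0.003, -0.136]
force: [0.2, -0.8, -1.0]
grip_width: 0.0539
```

>>> {"api": "arm_command", "payload": {
  "targets": [
    [0, 0, -20, 0, 0, 8],
    [0, 0, -20, 0, 0, 8],
    [0, 0, -20, 0, 0, 8],
    [0, 0, 0, 0, 0, 8],
    [0, 0, 0, 0, 0, 8],
    [0, 0, 0, 0, 0, 8],
    [0, 0, 0, 0, 0, 8],
    [0, 0, 0, 0, 0, 8]
  ],
  "grip": 50
}}

```text
clock: 47.25
position: [0.5103, 0.0266, 0.299]
tool_rot: [-3.137, 0.001, -1.293]
force: [0.4, 0.7, -0.6]
grip_width: 0.0427
```

>>> {"api": "arm_command", "payload": {
  "targets": [
    [0, 0, 0, 0, 0, 8],
    [0, 0, 0, 0, 0, 8],
    [0, 0, 0, 0, 0, 8],
    [0, 0, 0, 0, 0, 2.5],
    [0, 0, 0, 0, 0, 0]
  ]
}}

```text
clock: 47.75
position: [0.5087, 0.0273, 0.2987]
tool_rot: [-3.14, 0.003, -1.779]
force: [0.1, 0.6, 1.0]
grip_width: 0.0429
```

```bash
python3 w.py w9; python3 m2.py w9 .092 .037; python3 go.py 501.5 135.5 120 -98;python3 top.py t4
python3 - <<'E'
from m2 import *
W=np.load("w9.npz")["W"]
m=(np.abs(W[...,1]-.137)<.03)&(W[...,2]>.060)&(W[...,2]<.085)&(W[...,0]<.56)&(W[...,0]>.4)
print(np.percentile(W[m],[2,50,98],axis=0).round(3))
E
```

```text
47.8 [0.5087 0.0272 0.2987] [-1.7993e+02  1.5000e-01 -1.0182e+02] [0.1 0.2 0.1] 0.04276369047900362
[[1.0, 0.001, -0.001, 0.0], [-0.001, 0.957, 0.289, -0.073], [0.001, -0.289, 0.957, -0.125], [0.0, 0.0, 0.0, 1.0]] 290.74762897674157
0.092
   [319, 34] centre [654.4, -1.8] size [94.3, 45.7] long deg 82.0
   [323, 107] centre [583.9, 9.1] size [94.4, 44.7] long deg 81.9
   [327, 172] centre [512.8, 19.0] size [93.9, 45.4] long deg 81.7
   [331, 228] centre [442.5, 27.2] size [94.4, 46.2] long deg 82.4
0.037
   [48, 177] centre [572.9, 394.0] size [100.6, 45.4] long deg 100.7
   [91, 235] centre [481.6, 373.1] size [100.1, 45.0] long deg 100.3
t 47.8 pos [508.7  27.2 298.7] rpy [-1.799e+02  1.000e-01 -1.018e+02] f [0.1 0.2 0.1] w 42.8
shift now-axes [-104.    29.5  178.9] target-axes [-106.2   22.2  178.7] turn [-0.1  0.1 -3.8]
0.032
   [173, 196] centre [570.1, 411.0] size [64.8, 47.3] long deg 99.3
   [184, 227] centre [481.8, 374.0] size [96.0, 46.4] long deg 101.0
0.037
   [179, 195] centre [573.0, 394.1] size [96.0, 46.5] long deg 100.4
   [185, 226] centre [481.4, 373.2] size [96.1, 45.8] long deg 99.9
0.092
[[0.482 0.124 0.066]
 [0.505 0.133 0.074]
 [0.538 0.147 0.078]]
```

View pics/w9.png

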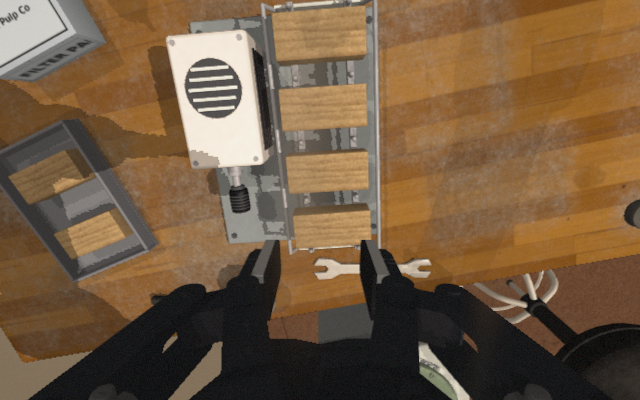

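All four fresh packers lie square in their bays at (319,34), (323,107), (327,172) and (331,228). Both dry packers lie in the tray and the knob at (239,198) is still home. Next I pull the rod to its middle click.

>>> {"api": "arm_command", "payload": {
  "targets": [
    [0, 0, 0, 0, 0, -3.8],
    [-26, 5, 25, 0, 0, 0],
    [-26, 5, 25, 0, 0, 0],
    [-26, 5, 25, 0, 0, 0],
    [-26, 5, 25, 0, 0, 0],
    [0, 0, 25, 0, 0, 0],
    [0, 0, 20, 0, 0, 0],
    [0, 0, 0, 0, 0, 0]
  ]
}}

```text
clock: 48.65
position: [0.5032, 0.1371, 0.1495]
tool_rot: [-3.139, 0.004, -1.693]
force: [-0.4, 0.7, 0.7]
grip_width: 0.0431
```

```bash
python3 go.py 500 135.6 66 -98
```

```text
t 48.6 pos [503.2 137.1 149.5] rpy [-179.8    0.3  -97. ] f [-0.4  0.7  0.7] w 43.1
shift now-axes [ 2.2  3.2 83.5] target-axes [ 1.9  2.9 83.5] turn [-0.2  0.3  1. ]
```

>>> {"api": "arm_command", "payload": {
  "targets": [
    [2, 3, 22, -0.2, 0.3, 1],
    [0, 0, 25, 0, 0, 0],
    [0, 0, 22, 0, 0, 0],
    [0, 0, 12, 0, 0, 0],
    [0, 0, 0, 0, 0, 0]
  ]
}}

```text
clock: 49.15
position: [0.5026, 0.1353, 0.0702]
tool_rot: [-3.138, 0.001, -1.708]
force: [-1.1, 0.3, 0.5]
grip_width: 0.0426
```

```bash
python3 go.py 500 135.6 66 -98
```

```text
t 49.1 pos [502.6 135.3  70.2] rpy [-1.798e+02  1.000e-01 -9.790e+01] f [-1.1  0.3  0.5] w 42.6
shift now-axes [0.  2.6 4.2] target-axes [0.  2.6 4.2] turn [-0.2  0.1  0.1]
```

>>> {"api": "arm_command", "payload": {
  "targets": [
    [0, 2, 4, 0, 0, 0],
    [0, 0, 0, 0, 0, 0]
  ]
}}

```text
clock: 49.35
position: [0.5014, 0.1356, 0.0678]
tool_rot: [-3.136, 0.002, -1.708]
force: [-0.8, 0.1, 0.5]
grip_width: 0.0432
```

>>> {"api": "arm_command", "payload": {
  "targets": [
    [0, 0, 0, 0, 0, 0],
    [0, 0, 0, 0, 0, 0],
    [0, 0, 0, 0, 0, 0],
    [0, 0, 0, 0, 0, 0],
    [0, 0, 0, 0, 0, 0]
  ],
  "grip": 10
}}

```text
clock: 49.85
position: [0.5019, 0.1355, 0.0691]
tool_rot: [-3.135, 0.002, -1.708]
force: [0.5, 0.6, -6.3]
grip_width: 0.0229
```

>>> {"api": "arm_command", "payload": {
  "targets": [
    [0, 3, 0, 0, 0, 0],
    [0, 3, 0, 0, 0, 0],
    [0, 3, 0, 0, 0, 0]
  ]
}}

```text
clock: 50.15
position: [0.4929, 0.1367, 0.069]
tool_rot: [-3.134, 0.003, -1.709]
force: [0.6, 0.2, -5.4]
grip_width: 0.0227
```

>>> {"api": "arm_command", "payload": {
  "targets": [
    [0, 2, 0, 0, 0, 0],
    [0, 2, 0, 0, 0, 0],
    [0, 0, 0, 0, 0, 0]
  ]
}}

```text
clock: 50.45
position: [0.4873, 0.1375, 0.0691]
tool_rot: [-3.136, 0.002, -1.708]
force: [1.1, -0.1, -5.7]
grip_width: 0.0226
```

```bash
python3 go.py 487.2 137.7 69 -98
```

```text
t 50.5 pos [487.3 137.5  69.1] rpy [-1.797e+02  1.000e-01 -9.790e+01] f [ 1.1 -0.1 -5.7] w 22.6
shift now-axes [-0.2  0.1  0.1] target-axes [-0.2  0.1  0.1] turn [-0.3  0.1  0.1]
```

Pulled 14.7 mm. I release, lift straight up and check.

>>> {"api": "arm_command", "payload": {
  "targets": [
    [0, 0, 0, 0, 0, 0],
    [0, 0, 0, 0, 0, 0],
    [0, 0, 0, 0, 0, 0]
  ],
  "grip": 50
}}

```text
clock: 50.75
position: [0.4881, 0.1378, 0.0697]
tool_rot: [-3.134, 0.003, -1.708]
force: [1.0, 0.4, 0.8]
grip_width: 0.0426
```

>>> {"api": "arm_command", "payload": {
  "targets": [
    [0, 0, -20, 0, 0, 0],
    [0, 0, -40, 0, 0, 0],
    [0, 0, -40, 0, 0, 0],
    [0, 0, -40, 0, 0, 0],
    [0, 0, -40, 0, 0, 0],
    [0, 0, -40, 0, 0, 0],
    [0, 0, 0, 0, 0, 0],
    [0, 0, 0, 0, 0, 0]
  ]
}}

```text
clock: 51.55
position: [0.4864, 0.1376, 0.2997]
tool_rot: [-3.133, 0.004, -1.708]
force: [0.6, -0.3, -0.9]
grip_width: 0.0426
```

```bash
python3 w.py w10; python3 m2.py w10 .092 .037
python3 - <<'E'
from m2 import *
W=np.load("w10.npz")["W"]
m=(np.abs(W[...,1]-.137)<.03)&(W[...,2]>.060)&(W[...,2]<.085)&(W[...,0]<.56)&(W[...,0]>.4)
print(np.percentile(W[m],[2,50,98],axis=0).round(3))
E
```

```text
51.6 [0.4866 0.1377 0.2997] [-179.49    0.23  -97.84] [ 0.5 -0.3  0.1] 0.04282734579898043
[[1.0, 0.001, -0.001, 0.0], [-0.001, 0.957, 0.289, -0.073], [0.001, -0.289, 0.957, -0.125], [0.0, 0.0, 0.0, 1.0]] 290.74762897674157
0.092
   [435, 10] centre [640.8, 1.3] size [95.5, 19.3] long deg 82.1
   [428, 73] centre [583.6, 10.3] size [95.3, 45.0] long deg 82.0
   [421, 142] centre [512.4, 20.0] size [95.4, 44.4] long deg 82.2
   [416, 202] centre [442.2, 28.4] size [95.4, 45.0] long deg 82.3
0.037
   [117, 131] centre [572.6, 395.2] size [98.2, 45.5] long deg 100.7
   [153, 196] centre [481.3, 374.1] size [98.2, 44.6] long deg 100.1
   [22, 342] centre [270.7, 661.0] size [190.3, 20.6] long deg 0.1
[[0.468 0.123 0.066]
 [0.496 0.136 0.073]
 [0.543 0.151 0.08 ]]
```

View pics/w10.png

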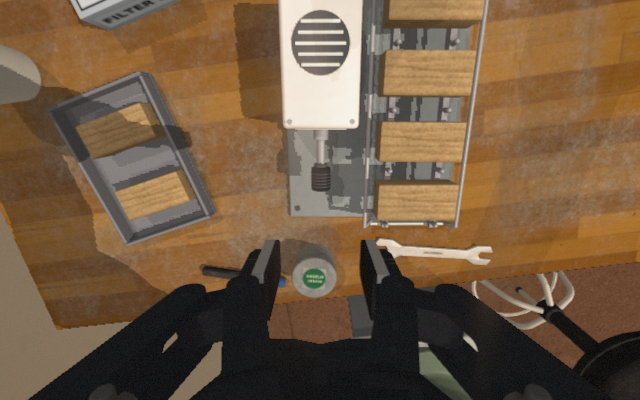

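The knob at (321,177) now stands about 14 mm further out than when home. The packers have not moved and the gripper is clear.

```bash
python3 -c "from workcell import bot; print(bot.job_done())"
```

```text
the job is handed in; nothing more can be done
None
```

I pushed the air rod home, moved the two dry packers into the tray and laid all four fresh packers on the rack, one per bay. Then I pulled the rod out to its middle click and handed the job in at about 52 s; it reports no verdict.

- **Rod:** the pinch grip pulled it 14.7 mm. After letting go, the camera put the knob about 14 mm out from home, so it sits at the middle click. I never pulled it further out than that after the first push.
- **Fresh packers:** in the last full view of the rack, taken just before the rod was pulled, all four lay flat within about 2 mm of their bay centres and within about 1 degree of square. In the final view three measured the same; the far one was cut off at the picture's edge.
- **Dry packers:** both lie on the tray floor, about 94 mm apart.
- **Grip and bystanders:** I set the grip to 35 N throughout. I saw no slip, and no packer had been knocked aside. I steered clear of the tin and it looked undisturbed, but I did not measure its position again.

The only poor grasp was the first fresh packer, where I held just the top 14 mm or so, but it was set down correctly. No check failed or disagreed.

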